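Load and tension the preserving-jar carrier

TASK

Throw the jar carrier's clamp wide open and stand the jars from the counter in its numbered pockets, lowest number first: red lid in 1, yellow in 2, green in 3, blue in 4, leaving empty the pocket of any jar that is not there. Then swing the clamp fully shut over the lids and wind the crank wheel clockwise until it turns firm, with the dial's needle inside the green band and never in the red. Leave the other things on the counter alone.

Things in the scene. Friction and masses are not known exactly. Their poses are not given: they have to be found in the camera images.
- carrier: Fixed jar carrier. Origin on the counter under the middle of its rack; y runs along the row of pockets, x from the winding head (robot's side) over the rack to the clamp hinge, z up. Rack: aluminium tray 81 x 309 mm, rim 32 mm high, four 71 mm square pockets at 76 mm pitch. Winding head: grey block 115 x 250 mm at x = -170 to -55 mm, top 30 mm high, carrying the wheel and the dial.
- pocket1 (a point): Pocket 1: centre of its floor, 12 mm above the counter; axes as the carrier's. Walls rise 20 mm above the floor. Marked in front of it by a red strip with 1 dot. It is the pocket next to the red lever (carrier -y end).
- pocket2 (a point): Pocket 2: centre of its floor, 12 mm above the counter; axes as the carrier's. Walls rise 20 mm above the floor. Marked in front of it by a yellow strip with 2 dots.
- pocket3 (a point): Pocket 3: centre of its floor, 12 mm above the counter; axes as the carrier's. Walls rise 20 mm above the floor. Marked in front of it by a green strip with 3 dots.
- pocket4 (a point): Pocket 4: centre of its floor, 12 mm above the counter; axes as the carrier's. Walls rise 20 mm above the floor. Marked in front of it by a blue strip with 4 dots. It is the pocket farthest from the lever.
- jar1: Squat closed preserve jar with a red lid, straight round, 66 mm diameter, 62 mm tall, about 0.35 kg; origin at the centre of its underside, z up. May be absent. It belongs in pocket 1.
- jar2: Squat closed preserve jar with a yellow lid, straight round, 66 mm diameter, 62 mm tall, about 0.35 kg; origin at the centre of its underside, z up. May be absent. It belongs in pocket 2.
- jar3: Squat closed preserve jar with a green lid, straight round, 66 mm diameter, 62 mm tall, about 0.35 kg; origin at the centre of its underside, z up. May be absent. It belongs in pocket 3.
- jar4: Squat closed preserve jar with a blue lid, straight round, 66 mm diameter, 62 mm tall, about 0.35 kg; origin at the centre of its underside, z up. May be absent. It belongs in pocket 4.
- clamp (a joint): Angle of the hinged clamp (rad): 0 fully shut, its steel bar across the rack 6 mm above the lids; 1.75 fully open, thrown back behind the rack, clear of the pockets. It turns about the carrier's y; opening carries the lever up and over towards the carrier's +x. Stiff hinge, about 6 N at the grip: it stays where it is left.
- lever_grip (a point): Middle of the clamp's red round grip: 18 mm thick, along the carrier's y, 46 mm of it free beyond the lever arm at the rack's -y end, 105 mm from the hinge axis. Its direction from the axis rises 30 degrees towards -x when shut (grip 102 mm above the counter), is upright at 1.05 rad (155 mm). Can be pinched from above across the carrier's x; it turns in the fingers.
- clamp_hinge (a point): Point of the clamp's hinge axis level with the grip, fixed on the carrier, 50 mm above the counter; the axis runs along the carrier's y.
- wheel (a joint): Angle of the tension wheel (rad), growing clockwise seen from above, 0 to 10. It draws the clamp down through a spring in the head: it turns easily at first (about 6 N at the crank), and the further it is wound the heavier it gets (about 10 N when firm, at some 6 rad). It is found more or less unwound, and stays where it is left.
- wheel_axis (a point): Point of the wheel's vertical axis, on the head, 75 mm above the counter (the height at which to grip the crank). The wheel is a black disc of 112 mm diameter, its top about 47 mm above the counter.
- crank_grip (a point): Middle of the wheel's upright orange crank handle: round, 18 mm diameter, standing above the wheel (48 to 96 mm above the counter), 45 mm from the wheel's axis. It is a sleeve that spins freely on its pin, so it can be pinched from above and carried round with the hand's direction unchanged.
- gauge (a joint): Needle of the white dial on the head, beside the wheel: tension (rad). 0 slack, 0.85 to 1.15 the green band (firm), 1.4 and up the red band. Turns clockwise seen from above, 0.16 rad per rad of wheel; at 1.0 it points 93 degrees anticlockwise from the carrier's +x.
- tin: Bystander: plain food tin, 60 mm diameter, 85 mm tall, standing among the jars; origin under its centre.
- mug: Bystander: blue mug, 80 mm diameter, 90 mm tall, behind the jars; origin under its centre.
- spoon: Bystander: wooden spoon lying near the robot; origin near its middle, underside.
- bowl: Bystander: white bowl, 140 mm diameter, 60 mm tall, behind the jars; origin under its centre.
- oil: Bystander: green oil bottle, 64 mm diameter, 200 mm tall, to the right of the jars; origin under its centre.

How it is judged:
On the way, in this order (a step that is already met when the one before it is completed fails the run):
1. the clamp is thrown open past 1.3 rad (value of joint clamp above 1.3 rad), for 0.2 s.
2. the red-lidded jar stands in pocket 1, let go (horizontal distance between jar1 and pocket1 below 0.008 m and z of jar1 in the frame of pocket1 between -0.006 and 0.006 m and angle between jar1's own z axis and vertical below 0.1 rad and contact force between jar1 and the fingers below 0.3 N), for 0.2 s.
3. the yellow-lidded jar stands in pocket 2, let go (horizontal distance between jar2 and pocket2 below 0.008 m and z of jar2 in the frame of pocket2 between -0.006 and 0.006 m and angle between jar2's own z axis and vertical below 0.1 rad and contact force between jar2 and the fingers below 0.3 N), for 0.2 s.
4. the green-lidded jar stands in pocket 3, let go (horizontal distance between jar3 and pocket3 below 0.008 m and z of jar3 in the frame of pocket3 between -0.006 and 0.006 m and angle between jar3's own z axis and vertical below 0.1 rad and contact force between jar3 and the fingers below 0.3 N), for 0.2 s.
5. the blue-lidded jar stands in pocket 4, let go (horizontal distance between jar4 and pocket4 below 0.008 m and z of jar4 in the frame of pocket4 between -0.006 and 0.006 m and angle between jar4's own z axis and vertical below 0.1 rad and contact force between jar4 and the fingers below 0.3 N), for 0.2 s.
6. the clamp is shut (within 0.12 rad) (value of joint clamp below 0.12 rad), for 0.2 s.
7. the needle stands in the green band (value of joint gauge between 0.85 and 1.15 rad), for 0.3 s.
At the end, for the whole second after the job is handed in: Every jar that is there stands upright on the floor of its own pocket (within 8 mm of the pocket's centre, 6 mm of its floor, 0.1 rad), let go; the clamp is within 0.12 rad of shut; the needle rests in the green band, 0.85 to 1.15 rad; the wheel is at rest (all of step 2 and all of step 3 and all of step 4 and all of step 5 and all of step 7 and value of joint clamp below 0.12 rad and velocity of joint wheel below 0.1 rad/s); the robot touches nothing.
It fails at once if the needle goes into the red band (over 1.4 rad) (value of joint gauge above 1.4 rad).
It fails at once if a bystander is moved more than 60 mm (distance of any of tin, mug, spoon, bowl, oil from where it was at the start of the episode above 0.06 m).
Of jar1, jar2, jar3, jar4 only 3 to 4 are there at a start; the rules pass over those that are not, and their reading is None.
At some moment in a run one of jar1, jar2, jar3, jar4 may be knocked a few centimetres aside while the robot is not near it.
It also fails if it takes over 210 s, if anything falls off the work surface, if the arm or the gripper's body presses on something with over 40 N, if the wrist force passes 120 N, or if a joint passes its speed limit or range.

ROBOT

A 7-joint arm with a two-finger parallel gripper is mounted at the origin on the work surface. World frame = base frame: x ahead of the robot, y to its left, z up, the work surface at z = 0. Lengths are in m, angles in rad, forces in N, time in s.
With the tool pointing down it reaches from about 0.4 to 0.925 m from the base axis. Payload 4.1 kg.
Tool frame: the origin (TCP) lies midway between the tips of the shut fingers; the grasp point (between the pads) lies 19 mm behind it; z points along the fingers, y is the line along which they close (so a half turn about z gives the same grasp; the last joint's range is limited). The gripper opens to 85 mm and grips with 20 to 120 N. Pads are 22 mm wide; open, the fingers measure 114 mm over their backs; the gripper's body (76 mm by 85 mm) begins 54 mm behind the grasp point. The pads swing forward as they close: fully open they stand 13 mm farther back than shut.
Start: joints at [-1.288, 0.398, 0.045, 1.537, -0.019, 1.207, -0.051], TCP at [0.242, 0.603, 0.231] pointing down, gripper open.
Joint ranges: [-2.82, 2.82], [-0.49, 2.23], [-1.37, 1.46], [0, 2.46], [-1.36, 4.5], [0.23, 2], [-2.94, 2.94]. Speed limits (rad/s): [2.57, 2.57, 3.14, 3.14, 3.14, 3.14, 3.14].

INTERFACE

Orientations are given as a rotation vector (axis times angle).
In Python, from workcell import robot, vision, job_done gives the robot as it stands (robot), with the cameras (vision) and the job as plain functions.
- The arm moves only by the tool shift_gripper, called after "Request:" as name(argument=value, ...) on one line, values as JSON. Schema: {"type":"object","properties":{"increments":{"type":"object","properties":{"moves":{"type":"array","items":{"type":"array","items":{"type":"number"},"minItems":7,"maxItems":7},"minItems":1,"maxItems":8}},"additionalProperties":false,"required":["moves"]},"force":{"type":"number"},"only":{"type":"string"},"quiet":{"type":"boolean"},"lines":{"type":"string"}},"required":["increments"],"additionalProperties":false}. increments is an object whose key "moves" holds a list of rows, 1 to 8 of them, each of 7 numbers: a rotation vector rx, ry, rz in fractions of the full range, 1 being 180 degrees, then dx, dy, dz in shares of the most that a row can go, 1 being 62.5 mm, then the opening from 0.0 (shut) to 1.0 (fully open); each row shifts and turns the commanded pose from where the row before left it, along the tool's axes as they then stand; what a row does not reach is not made up. A row lasts 1/8 s, in which the tool goes at most 0.0625 m and 0.188 rad, less where a joint would pass 70% of its speed; a pose out of reach is approached as far as the arm can. The fingers move at their own pace and stop on an object; force is the grip in N (left out, the last holds). Time passes only in rows, so rows that do not move let the fingers close. The tool returns the time, the measured TCP pose, the force, the opening and the grip force at its end. only (a regular expression) keeps the lines of the reply that match it, lines (a string "A,B") keeps lines A to B, and quiet returns only ok. A shift or turn number past 1, either way, is cut back to 1. Input that does not fit is refused with a message, and nothing moves.
- robot.sense(): the state, without advancing time (a new reading comes with each control period).
- vision.grab_frame(name): name is "side" or "top"; returns the picture (384x512x3 uint8, red, green, blue); there is no depth.
- vision.camera_params(name): a dict with "fx", "fy", "cx", "cy" (pixels), "world_from_camera" (4x4, takes a point from camera to world coordinates). Camera axes: x right, y down, z forward; pixel columns grow to the right and rows downward; lengths in m; the calibration is good to about 2 mm. A picture is of the moment at which its call begins. camera_params takes no time and is no camera call.
- job_done(): hands the job in; it is judged then, once.
The state is a dict: "time": time; "qpos": joint angles; "qd": joint speeds; "tau": joint torques, N m; "tcp_pos": TCP position; "eef_rot": TCP orientation; "ft_force": force on the tool from outside, world axes, zero at the start; "torque": the same for the moment, N m; "gripper_width": opening from 0.0 (shut) to 1.0 (fully open); "grasp_force": force on a finger pad.
Only numpy, scipy, OpenCV 4.12 (cv2) and the standard library are available. Lean on these libraries where they do the work, as an engineer would, in place of code of your own. Each camera call takes 0.05 s, during which the arm holds its last target. There are 200 camera calls.

## Working session

There is one attempt and no reset: what is moved stays moved. The work goes in short steps, Python scripts to look and compute and a tool call to move; the robot and the scene stay as the last step left them, time stands still between calls to the robot, and variables do not carry over. Pictures are saved under pics/ and viewed, at most 14 in all, crops included, and the job is handed in when it is done.

```bash
ls; mkdir -p pics
```

Run:
```python
from workcell import robot, vision, job_done
import cv2
for n in("top","side"):
    cv2.imwrite(f"pics/{n}0.png",vision.grab_frame(n)[:,:,::-1]); print(n,vision.camera_params(n))
print(robot.sense())
```

```text
pics
workcell.py
top {'fx': 372.1472692527649, 'fy': 372.1472692527649, 'cx': 249.33587688916248, 'cy': 191.92198850355618, 'world_from_camera': array([[ 0.006621  , -0.99380853,  0.11090882,  0.40974975],
       [-0.9999335 , -0.0055326 ,  0.01011835, -0.10206013],
       [-0.00944209, -0.11096844, -0.99377908,  1.14549295],
       [ 0.        ,  0.        ,  0.        ,  1.        ]])}
side {'fx': 461.02541737258935, 'fy': 461.02541737258935, 'cx': 258.54841581021117, 'cy': 197.4050867429088, 'world_from_camera': array([[ 0.67975186, -0.37173031,  0.63226102, -0.25499882],
       [-0.73343944, -0.34686779,  0.5845933 , -0.82980608],
       [ 0.00199993, -0.86110355, -0.50842569,  0.73862353],
       [ 0.        ,  0.        ,  0.        ,  1.        ]])}
{'time': 0.1, 'qpos': array([-1.28798805,  0.39910713,  0.04505626,  1.5377782 , -0.01870182,
        1.20691044, -0.05074864]), 'qd': array([-0.00017696, -0.00073974, -0.00110539, -0.00410206,  0.00017162,
        0.00137602,  0.00158049]), 'tau': array([ 3.81526814e-03, -4.76262617e+01,  1.37091670e+00, -2.54946256e+01,
        1.22095997e-02,  5.07906923e-03, -1.09997174e-05]), 'tcp_pos': array([0.24196023, 0.60265705, 0.23036404]), 'eef_rot': array([-5.95998822e-01, -3.08432458e+00,  2.77844428e-03]), 'ft_force': array([ 0.623055  , -0.49223903, -0.17766508]), 'torque': array([-0.01834768, -0.01533589,  0.03787504]), 'grasp_force': 0.0, 'gripper_width': 0.9985071022599449}
```

View pics/top0.png

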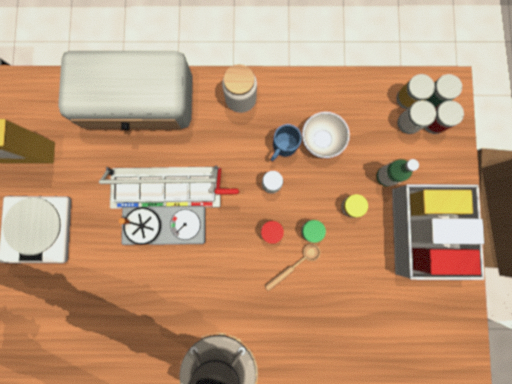

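View pics/side0.png

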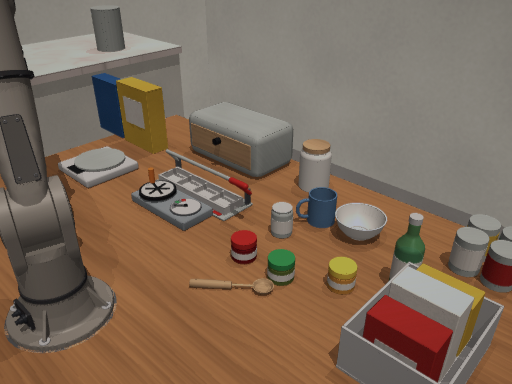

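Create h.py:
```python
from workcell import robot, vision, job_done
import cv2, numpy as np
from scipy.spatial.transform import Rotation as R
P={n:vision.camera_params(n) for n in("top","side")}
def ray(n,u,v):
    p=P[n];T=p["world_from_camera"];d=T[:3,:3]@[(u-p["cx"])/p["fx"],(v-p["cy"])/p["fy"],1];return T[:3,3],d/np.linalg.norm(d)
def plane(n,u,v,z):
    o,d=ray(n,u,v);return o+d*(z-o[2])/d[2]
def two(t,s):
    (o,d),(p,e)=ray("top",*t),ray("side",*s)
    k=np.linalg.lstsq(np.c_[d,-e],p-o,rcond=None)[0];a=o+k[0]*d;b=p+k[1]*e;return (a+b)/2,np.linalg.norm(a-b)
def proj(n,X):
    p=P[n];T=p["world_from_camera"];c=T[:3,:3].T@(np.array(X)-T[:3,3]);return c[0]/c[2]*p["fx"]+p["cx"],c[1]/c[2]*p["fy"]+p["cy"]
HUE=dict(red=(172,8),orange=(8,17),yellow=(24,34),green=(45,85),blue=(95,130))
def mask(im,c,s=120,v=70):
    h=cv2.cvtColor(im,cv2.COLOR_RGB2HSV);a,b=HUE[c];H=h[...,0]
    m=((H>=a)&(H<=b)) if a<b else ((H>=a)|(H<=b))
    return (m&(h[...,1]>s)&(h[...,2]>v)).astype(np.uint8)
def blobs(im,c,box=None,amin=6,**k):
    m=mask(im,c,**k)
    if box: z=np.zeros_like(m);x0,y0,x1,y1=box;z[y0:y1,x0:x1]=1;m*=z
    n,_,st,ce=cv2.connectedComponentsWithStats(m)
    return [(st[i,:5].tolist(),ce[i].round(2)) for i in range(1,n) if st[i,4]>=amin]
def todo(target,yaw=None):
    """shift in tool axes from measured pose to target TCP; also yaw of tool y axis"""
    s=robot.sense();M=R.from_rotvec(s["eef_rot"]).as_matrix()
    print("tool delta",(M.T@(np.array(target)-s["tcp_pos"])).round(4),"tcp",s["tcp_pos"].round(4),"yaxis",M[:,1].round(3))
```

Run:
```python
from h import *
t=cv2.imread("pics/top0.png")[:,:,::-1].copy();s=cv2.imread("pics/side0.png")[:,:,::-1].copy()
for c in HUE:
    print(c,"top",blobs(t,c,(95,150,400,300)));
for c,k in dict(red=(255,200,440),green=0,yellow=0).items() if 0 else []:pass
for c in("red","green","yellow","blue","orange"): print(c,"side",blobs(s,c,(130,140,360,300)))
cv2.imwrite("pics/c0.png",cv2.resize(t[155:255,95:250,::-1],None,fx=5,fy=5,interpolation=cv2.INTER_CUBIC))
cv2.imwrite("pics/c1.png",cv2.resize(s[140:230,125:265,::-1],None,fx=5,fy=5,interpolation=cv2.INTER_CUBIC))
```

```text
red top [([215, 168, 25, 27, 234], array([224.14, 186.54])), ([192, 202, 8, 4, 26], array([195.27, 203.85])), ([203, 202, 9, 4, 35], array([207.11, 203.46])), ([173, 217, 3, 4, 9], array([174.11, 218.33])), ([260, 220, 24, 24, 449], array([271.68, 231.66]))]
orange top [([95, 150, 305, 150, 33958], array([257.14, 231.52])), ([106, 174, 4, 5, 12], array([108.08, 176.33]))]
yellow top [([344, 195, 24, 22, 420], array([355.76, 205.43])), ([167, 203, 20, 3, 52], array([176.25, 203.85]))]
green top [([143, 204, 19, 2, 23], array([150.7 , 204.17])), ([303, 221, 21, 20, 265], array([313.08, 230.53]))]
blue top [([134, 203, 4, 4, 14], array([135.29, 204.5 ])), ([118, 204, 3, 2, 6], array([119. , 204.5]))]
red side [([228, 177, 24, 18, 169], array([239.7 , 184.45])), ([182, 199, 4, 2, 8], array([183.5, 199.5])), ([213, 210, 9, 6, 24], array([216.75, 212.67])), ([231, 230, 26, 22, 460], array([243.59, 239.88]))]
green side [([268, 249, 27, 22, 445], array([281.39, 259.36]))]
yellow side [([329, 257, 28, 18, 393], array([342.67, 265.34]))]
blue side []
orange side [([130, 140, 230, 160, 18629], array([228.85, 241.26])), ([181, 160, 64, 38, 524], array([212.02, 177.77])), ([329, 174, 31, 35, 614], array([344.33, 190.35])), ([300, 202, 8, 12, 82], array([303.68, 207.84]))]
```

View pics/c0.png

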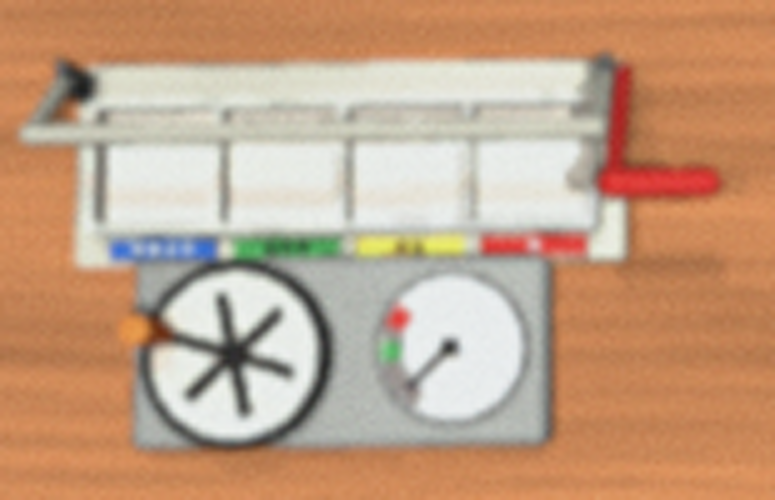

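View pics/c1.png

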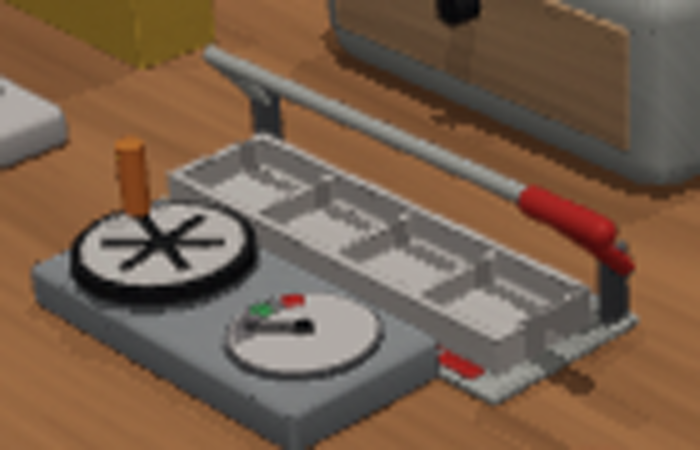

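The top crop shows the carrier nearly aligned with world. Its wheel centre is at about px (141.4,225.4), the crank at (121.6,220.6), and the grip at about (227.4,191.4). The needle points down-left, so it is slack. The side crop shows the clamp part-way open with the grip at about (238.6,182.4) and the crank top at about (151,169). There are three jars (red, yellow, green) and no blue one.

Run:
```python
from h import *
T=lambda x,y:(95+(x-2)/5,155+(y-2)/5)
S=lambda x,y:(125+(x-2)/5,140+(y-2)/5)
pr=lambda n,v:print(n,np.round(v,4))
for n,p in dict(hFL=(135,443),hFR=(549,443),hBL=(135,262),hBR=(552,262)).items(): pr(n,plane("top",*T(*p),.03))
for n,p in dict(s1=(535,246),s2=(411,246),s3=(288,246),s4=(165,248)).items(): pr(n,plane("top",*T(*p),.006))
for n,p in dict(w12=(470,170),w23=(348,170),w34=(225,170),wl=(99,170)).items(): pr(n,plane("top",*T(*p),.032))
pr("wheel",plane("top",*T(235,353),.045)); pr("dial",plane("top",*T(452,347),.035))
pr("wheel side",plane("side",*S(165,245),.045));pr("dial side",plane("side",*S(303,333),.035))
for n,p in dict(rimFR=(500,318),rimBR=(588,290),rimFL=(170,178),rimBL=(262,136)).items(): pr(n+" side",plane("side",*S(*p),.032))
for n,p in dict(hL=(33,268),hF=(293,420),hR=(440,350)).items(): pr(n+" side head",plane("side",*S(*p),.03))
a,e=two(T(662,182),S(568,212));pr("grip",[*a,e])
a,e=two(T(718,184),S(612,236));pr("grip end",[*a,e])
a,e=two(T(604,182),S(525,195));pr("grip root",[*a,e])
a,e=two(T(133,326),S(131,148));pr("crank top",[*a,e])
pr("crank plane.096",plane("top",*T(133,326),.096)); pr("crank side .096",plane("side",*S(131,148),.096))
for c,t,s in(("red",(271.68,231.66),0),("green",(313.08,230.53),0),("yellow",(355.76,205.43),0)): pr(c,plane("top",*t,.060))
```

```text
hFL [0.3784 0.289  0.03  ]
hFR [0.3801 0.0419 0.03  ]
hBL [0.4864 0.2938 0.03  ]
hBR [0.4879 0.0423 0.03  ]
s1 [0.4994 0.056  0.006 ]
s2 [0.4989 0.1324 0.006 ]
s3 [0.4985 0.2083 0.006 ]
s4 [0.4968 0.2842 0.006 ]
w12 [0.5431 0.0927 0.032 ]
w23 [0.5427 0.1665 0.032 ]
w34 [0.5423 0.241  0.032 ]
wl [0.5419 0.3174 0.032 ]
wheel [0.4319 0.2268 0.045 ]
dial [0.4365 0.1003 0.035 ]
wheel side [0.436  0.2292 0.045 ]
dial side [0.4377 0.1009 0.035 ]
rimFR side [0.5307 0.0331 0.032 ]
rimBR side [0.5893 0.0179 0.032 ]
rimFL side [0.5052 0.3197 0.032 ]
rimBL side [0.5848 0.3239 0.032 ]
hL side head [0.3783 0.2878 0.03  ]
hF side head [0.3804 0.0403 0.03  ]
hR side head [0.4847 0.035  0.03  ]
grip [ 0.5258 -0.0306  0.1289  0.0011]
grip end [ 0.5262 -0.0622  0.1255  0.0036]
grip root [5.252e-01 1.900e-03 1.279e-01 3.000e-04]
crank top [0.4464 0.2703 0.0933 0.0016]
crank plane.096 [0.4457 0.2699 0.096 ]
crank side .096 [0.4439 0.265  0.096 ]
red [ 0.4153 -0.1566  0.06  ]
green [ 0.4194 -0.2764  0.06  ]
yellow [ 0.493  -0.4015  0.06  ]
```

Run:
```python
from h import *
t=cv2.imread("pics/top0.png",0).astype(float)
for a,b in((119,137),(168,187)):
    p=t[165:212,a:b].mean(1); print(a,[(165+i,int(v),round(plane("top",(a+b)/2,165+i,.032)[0],4)) for i,v in enumerate(p)])
p=t[184:199,100:225].mean(0);print([(100+i,int(v)) for i,v in enumerate(p)])
p=t[212:240,198:210].mean(0);print([(198+i,int(v)) for i,v in enumerate(p)])
p=t[236:248,165:200].mean(1);print([(236+i,int(v)) for i,v in enumerate(p)])
p=t[212:217,115:126].mean(0);print([(115+i,int(v)) for i,v in enumerate(p)])
```

```text
119 [(165, 139, np.float64(0.6144)), (166, 137, np.float64(0.6114)), (167, 152, np.float64(0.6083)), (168, 189, np.float64(0.6052)), (169, 214, np.float64(0.6021)), (170, 218, np.float64(0.599)), (171, 216, np.float64(0.5959)), (172, 214, np.float64(0.5929)), (173, 216, np.float64(0.5898)), (174, 222, np.float64(0.5867)), (175, 221, np.float64(0.5837)), (176, 197, np.float64(0.5806)), (177, 190, np.float64(0.5775)), (178, 205, np.float64(0.5745)), (179, 203, np.float64(0.5714)), (180, 199, np.float64(0.5683)), (181, 200, np.float64(0.5653)), (182, 191, np.float64(0.5622)), (183, 192, np.float64(0.5592)), (184, 218, np.float64(0.5561)), (185, 230, np.float64(0.5531)), (186, 233, np.float64(0.55)), (187, 233, np.float64(0.547)), (188, 233, np.float64(0.5439)), (189, 233, np.float64(0.5409)), (190, 233, np.float64(0.5378)), (191, 231, np.float64(0.5348)), (192, 228, np.float64(0.5317)), (193, 225, np.float64(0.5287)), (194, 223, np.float64(0.5257)), (195, 224, np.float64(0.5226)), (196, 229, np.float64(0.5196)), (197, 232, np.float64(0.5166)), (198, 230, np.float64(0.5135)), (199, 225, 
[... 3133 characters left out ...]
, (202, 230), (203, 231), (204, 231), (205, 231), (206, 231), (207, 228), (208, 219), (209, 211), (210, 204), (211, 193), (212, 184), (213, 169), (214, 142), (215, 133), (216, 134), (217, 130), (218, 128), (219, 121), (220, 109), (221, 110), (222, 116), (223, 120), (224, 121)]
[(198, 189), (199, 172), (200, 170), (201, 178), (202, 176), (203, 153), (204, 118), (205, 108), (206, 130), (207, 145), (208, 146), (209, 145)]
[(236, 197), (237, 192), (238, 181), (239, 174), (240, 178), (241, 180), (242, 170), (243, 151), (244, 138), (245, 138), (246, 142), (247, 146)]
[(115, 148), (116, 149), (117, 149), (118, 150), (119, 149), (120, 147), (121, 143), (122, 142), (123, 146), (124, 154), (125, 150)]
```

Run:
```python
from h import *
M=R.from_rotvec(robot.sense()["eef_rot"]).as_matrix()
y=.013;G=np.array([[-np.sin(y),np.cos(y),0],[np.cos(y),np.sin(y),0],[0,0,-1]]).T
# columns: tool x=world y, tool y=world x, z down
G=np.c_[[-np.sin(y),np.cos(y),0],[np.cos(y),np.sin(y),0],[0,0,-1]]
print(R.from_matrix(M.T@G).as_rotvec())
```

```text
[-1.49143183e-03  1.15830355e-03  1.17603166e+00]
```

Careful with the scale: shifts go in shares of 62.5 mm and turns go in shares of 180 degrees. That gives: 0.147 rad / 3.1416 = 0.0468.

Request:
shift_gripper(increments={"moves":[[0, 0, 0.0468, 0, 0, 0, 0.6], [0, 0, 0.0468, 0, 0, 0, 0.6], [0, 0, 0.0468, 0, 0, 0, 0.6], [0, 0, 0.0468, 0, 0, 0, 0.6], [0, 0, 0.0468, 0, 0, 0, 0.6], [0, 0, 0.0468, 0, 0, 0, 0.6], [0, 0, 0.0468, 0, 0, 0, 0.6], [0, 0, 0.0468, 0, 0, 0, 0.6]]}, force=40)

```text
time: 1.1
tcp_pos: [0.2419, 0.6029, 0.2307]
eef_rot: [2.212, 2.23, -0.002]
ft_force: [-0.1, -0.1, -0.4]
gripper_width: 0.598
grasp_force: 0.0
```

```bash
python3 -c "
from h import *
todo([.526,-.031,.2])"
```

```text
tool delta [-0.6362  0.2788  0.0313] tcp [0.2419 0.6029 0.2307] yaxis [ 1.     0.008 -0.   ]
```

Scaled: -0.05 m is -0.8, 0.02 m is 0.32.

Request:
shift_gripper(increments={"moves":[[0, 0, 0, -0.8, 0.32, 0, 0.6], [0, 0, 0, -0.8, 0.32, 0, 0.6], [0, 0, 0, -0.8, 0.32, 0, 0.6], [0, 0, 0, -0.8, 0.32, 0, 0.6], [0, 0, 0, -0.8, 0.32, 0, 0.6], [0, 0, 0, -0.8, 0.32, 0, 0.6], [0, 0, 0, -0.8, 0.32, 0, 0.6], [0, 0, 0, -0.8, 0.32, 0, 0.6]]}, force=40)

```text
time: 2.1
tcp_pos: [0.4076, 0.2036, 0.2312]
eef_rot: [-2.206, -2.236, -0.0]
ft_force: [1.2, 0.5, 0.9]
gripper_width: 0.603
grasp_force: 0.0
```

Request:
shift_gripper(increments={"moves":[[0, 0, 0, -0.8, 0.48, 0, 0.6], [0, 0, 0, -0.8, 0.48, 0, 0.6], [0, 0, 0, -0.8, 0.48, 0, 0.6], [0, 0, 0, -0.8, 0.48, 0, 0.6], [0, 0, 0, 0, 0, 0, 0.6]]})

```text
time: 2.72
tcp_pos: [0.5311, 0.0012, 0.2313]
eef_rot: [2.215, 2.223, -0.003]
ft_force: [-0.2, 1.7, -0.7]
gripper_width: 0.603
grasp_force: 0.0
```

```bash
python3 -c "
from h import *
todo([.526,-.031,.11])"
```

```text
tool delta [-0.0318 -0.0053  0.1214] tcp [0.5311 0.0012 0.2313] yaxis [1.    0.004 0.001]
```

Scaled: 0.04 m is 0.64, -0.03 m is -0.48, -0.008 rad / 3.1416 = -0.0025.

Request:
shift_gripper(increments={"moves":[[0, 0, -0.0025, -0.48, -0.08, 0.48, 0.6], [0, 0, 0, 0, 0, 0.64, 0.6], [0, 0, 0, 0, 0, 0.48, 0.6], [0, 0, 0, 0, 0, 0.32, 0.6], [0, 0, 0, 0, 0, 0, 0], [0, 0, 0, 0, 0, 0, 0], [0, 0, 0, 0, 0, 0, 0], [0, 0, 0, 0, 0, 0, 0]]}, force=40)

```text
time: 3.72
tcp_pos: [0.5259, -0.0225, 0.112]
eef_rot: [2.197, 2.245, 0.003]
ft_force: [-0.1, 1.1, -0.9]
gripper_width: 0.194
grasp_force: 39.9
```

```bash
python3 -c "
from h import *
todo([.526,-.031,.11])
cv2.imwrite('pics/g.png',cv2.resize(vision.grab_frame('side')[120:260,120:330,::-1],None,fx=3,fy=3))"
```

```text
tool delta [-0.0085 -0.0001  0.002 ] tcp [ 0.5259 -0.0225  0.112 ] yaxis [1.    0.021 0.001]
```

View pics/g.png

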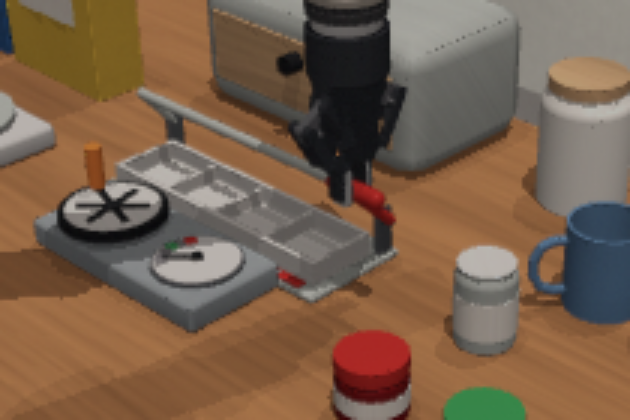

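The fingers hold the red grip near its root, at about (355,190) in the crop, with 40 N. I now swing the clamp over.

Scaled: 0.013 m is 0.208, 0.012 m is 0.192.

Request:
shift_gripper(increments={"moves":[[0, 0, 0, 0, 0.192, -0.136, 0], [0, 0, 0, 0, 0.192, -0.112, 0], [0, 0, 0, 0, 0.208, -0.08, 0], [0, 0, 0, 0, 0.208, -0.048, 0], [0, 0, 0, 0, 0, 0, 0]]}, force=60)

```text
time: 4.4
tcp_pos: [0.5725, -0.0219, 0.1387]
eef_rot: [-2.191, -2.238, 0.005]
ft_force: [-17.1, 3.8, 29.6]
gripper_width: 0.182
grasp_force: 64.0
```

Request:
shift_gripper(increments={"moves":[[0, 0, 0, 0, 0.2192, -0.0208, 0], [0, 0, 0, 0, 0.2192, 0, 0], [0, 0, 0, 0, 0.2144, 0.032, 0], [0, 0, 0, 0, 0.2128, 0.064, 0], [0, 0, 0, 0, 0.2, 0.088, 0], [0, 0, 0, 0, 0.1888, 0.1152, 0], [0, 0, 0, 0, 0.128, 0.096, 0], [0, 0, 0, 0, 0, 0, 0]]})

```text
time: 5.4
tcp_pos: [0.6644, -0.0202, 0.1135]
eef_rot: [2.195, 2.243, 0.005]
ft_force: [0.9, 0.6, 3.9]
gripper_width: 0.183
grasp_force: 75.3
```

Scaled: -0.06 m is -0.96, -0.05 m is -0.8.

Request:
shift_gripper(increments={"moves":[[0, 0, 0, 0, 0, 0, 0.6], [0, 0, 0, 0, 0, 0, 0.6], [0, 0, 0, 0, 0, 0, 0.6], [0, 0, 0, 0, 0, -0.48, 0.6], [0, 0, 0, 0, 0, -0.8, 0.6], [0, 0, 0, 0, 0, -0.8, 1], [0, 0, 0, -0.8, -0.64, 0, 1], [0, 0, 0, -0.96, -0.64, 0, 1]]})

```text
time: 6.4
tcp_pos: [0.5896, -0.1233, 0.2421]
eef_rot: [2.195, 2.246, 0.001]
ft_force: [0.5, -1.9, 0.5]
gripper_width: 1.001
grasp_force: 0.0
```

Run:
```python
from h import *
t=vision.grab_frame("top");s=vision.grab_frame("side")
for c in("red","green","yellow"):
    print(c,[(b,x) for b,x in blobs(t,c,(95,150,400,300),100)],[(b,x) for b,x in blobs(s,c,(130,140,380,300),100)])
    for b,x in blobs(t,c,(240,190,400,300),100): print(plane("top",*x,.060))
    for b,x in blobs(s,c,(225,220,380,300),100): print(plane("side",*x,.055))
cv2.imwrite("pics/t1.png",cv2.resize(t[140:260,90:290,::-1],None,fx=4,fy=4,interpolation=cv2.INTER_CUBIC))
todo([.415,-.157,.2])
```

```text
red [([260, 220, 24, 24, 443], array([271.74, 231.7 ]))] [([249, 158, 32, 36, 248], array([262.98, 171.17])), ([231, 230, 26, 24, 485], array([243.65, 240.61]))]
[ 0.41523153 -0.1567241   0.06      ]
[ 0.41269308 -0.16173046  0.055     ]
green [([303, 221, 21, 20, 249], array([312.94, 230.08]))] [([268, 249, 27, 22, 460], array([281.35, 259.56]))]
[ 0.42068323 -0.27602514  0.06      ]
[ 0.41914849 -0.28069745  0.055     ]
yellow [([344, 194, 24, 23, 424], array([355.83, 205.4 ]))] [([329, 257, 28, 18, 395], array([342.61, 265.36]))]
[ 0.49308573 -0.40174976  0.06      ]
[ 0.50013662 -0.39945626  0.055     ]
tool delta [-0.0236 -0.1702  0.0428] tcp [ 0.5851 -0.1319  0.2425] yaxis [ 1.     0.008 -0.001]
```

View pics/t1.png

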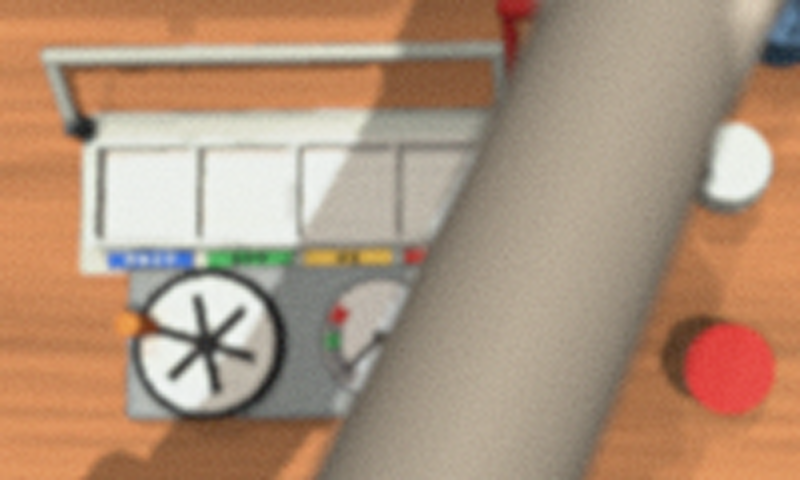

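Clamp thrown back: the bar is now behind the rack at crop row ~55. The red lid is at crop (730,367).

Scaled: -0.06 m is -0.96, -0.05 m is -0.8.

Request:
shift_gripper(increments={"moves":[[0, 0, 0, -0.16, -0.96, 0.16, 1], [0, 0, 0, -0.16, -0.96, 0.16, 1], [0, 0, 0, -0.064, -0.8, 0.32, 1], [0, 0, 0, 0, 0, 0.64, 1], [0, 0, 0, 0, 0, 0.64, 1], [0, 0, 0, 0, 0, 0, 1]]})

```text
time: 7.25
tcp_pos: [0.4181, -0.1497, 0.1195]
eef_rot: [-2.196, -2.24, 0.007]
ft_force: [0.1, -0.3, -0.3]
gripper_width: 1.003
grasp_force: 0.0
```

```bash
python3 -c "
from h import *
todo([.415,-.157,.022])"
```

```text
tool delta [-0.0073 -0.0026  0.0975] tcp [ 0.4181 -0.1497  0.1195] yaxis [ 1.     0.02  -0.006]
```

Scaled: 0.04 m is 0.64, -0.007 m is -0.112.

Request:
shift_gripper(increments={"moves":[[0, 0, 0, -0.112, -0.048, 0.48, 1], [0, 0, 0, 0, 0, 0.64, 1], [0, 0, 0, 0, 0, 0.432, 1], [0, 0, 0, 0, 0, 0, 1], [0, 0, 0, 0, 0, 0, 1]]}, force=40)

```text
time: 7.88
tcp_pos: [0.4195, -0.1577, 0.026]
eef_rot: [2.196, 2.243, 0.003]
ft_force: [-0.7, -0.6, 0.9]
gripper_width: 0.998
grasp_force: 0.0
```

```bash
python3 -c "
from h import *
todo([.415,-.157,.022])"
```

```text
tool delta [ 0.0008 -0.0045  0.004 ] tcp [ 0.4195 -0.1577  0.026 ] yaxis [1.    0.021 0.003]
```

Request:
shift_gripper(increments={"moves":[[0, 0, 0, 0, 0, 0, 0.5], [0, 0, 0, 0, 0, 0, 0.5], [0, 0, 0, 0, 0, 0, 0.5], [0, 0, 0, 0, 0, 0, 0.5]]})

```text
time: 8.38
tcp_pos: [0.4183, -0.1573, 0.0258]
eef_rot: [2.198, 2.245, 0.002]
ft_force: [-3.9, 1.3, 8.8]
gripper_width: 0.762
grasp_force: 42.3
```

Scaled: 0.055 m is 0.88, -0.05 m is -0.8.

Request:
shift_gripper(increments={"moves":[[0, 0, 0, 0, 0, -0.48, 0.5], [0, 0, 0, 0, 0, -0.8, 0.5], [0, 0, 0, 0.8, 0.48, -0.32, 0.5], [0, 0, 0, 0.8, 0.48, 0, 0.5], [0, 0, 0, 0.88, 0.48, 0, 0.5], [0, 0, 0, 0.88, 0.48, 0, 0.5], [0, 0, 0, 0, 0, 0, 0.5], [0, 0, 0, 0, 0, 0, 0.5]]}, force=60)

```text
time: 9.38
tcp_pos: [0.5326, 0.0548, 0.1244]
eef_rot: [-2.197, -2.245, 0.002]
ft_force: [0.4, -0.5, -3.4]
gripper_width: 0.757
grasp_force: 69.3
```

Run:
```python
from h import *
todo([.5488,.055,.1])
t=vision.grab_frame("top");s=vision.grab_frame("side")
cv2.imwrite("pics/t2.png",np.vstack([cv2.resize(a,None,fx=3,fy=3,interpolation=cv2.INTER_CUBIC)[:,:,::-1] for a in(t[150:250,90:290],s[120:220,120:320])]))
```

```text
tool delta [-0.0001  0.0162  0.0243] tcp [0.5326 0.0548 0.1244] yaxis [ 1.     0.022 -0.001]
```

View pics/t2.png

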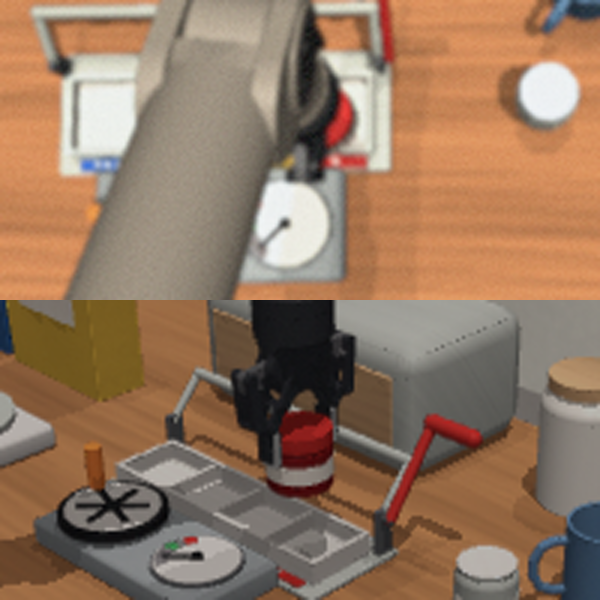

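Red jar is held upright; the side-view silhouette spans crop columns 267–333, so its axis is at about col 220.

Scaled: 0.03 m is 0.48, 0.02 m is 0.32, 0.008 rad / 3.1416 = 0.0025.

```bash
python3 -c "
from h import *
print(proj('side',(.5326,.0548,.13)),proj('side',(.5326,.0598,.13)))"
```

```text
(np.float64(218.64274445547989), np.float64(171.11658084631867)) (np.float64(217.4570051383659), np.float64(170.57213442759078))
```

Request:
shift_gripper(increments={"moves":[[0, 0, 0.0025, 0, 0.256, 0.32, 0.5], [0, 0, 0, 0, 0, 0.48, 0.5], [0, 0, 0, 0, 0, 0.112, 0.5], [0, 0, 0, 0, 0, 0, 0.5], [0, 0, 0, 0, 0, 0, 0.5]]})

```text
time: 10.1
tcp_pos: [0.5501, 0.055, 0.0686]
eef_rot: [2.207, 2.234, 0.003]
ft_force: [0.5, -0.7, -2.6]
gripper_width: 0.76
grasp_force: 69.3
```

Run:
```python
from h import *
todo([.5488,.055,.038])
s=vision.grab_frame("side");t=vision.grab_frame("top")
cv2.imwrite("pics/t3.png",np.vstack([cv2.resize(a,None,fx=6,fy=6,interpolation=cv2.INTER_CUBIC)[:,:,::-1] for a in(s[160:230,170:270],)]))
```

```text
tool delta [ 0.     -0.0013  0.0306] tcp [0.5501 0.055  0.0686] yaxis [1.    0.012 0.002]
```

View pics/t3.png

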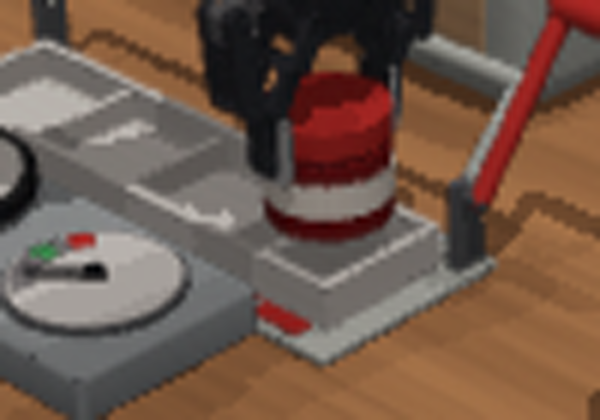

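Run:
```python
from h import *
S=lambda x,y:(170+(x-2.5)/6,160+(y-2.5)/6)
print("FR",plane("side",*S(320,288),.032),"BR",plane("side",*S(438,229),.032),"FLp",plane("side",*S(252,250),.032))
print("back line left",plane("side",*S(42,43),.032))
print("jar axis px",S(330,195), "proj tcp jar", proj("side",(.5501,.055,.058)),proj("side",(.5501,.050,.058)))
print("jar bottom front pt", S(330,240), "pred",proj("side",(.5501-.033*.73,.055-.033*.68,.0428)))
```

```text
FR [0.51045691 0.01882792 0.032     ] BR [0.589447   0.01642871 0.032     ] FLp [0.51204249 0.06943696 0.032     ]
back line left [0.58402595 0.3252318  0.032     ]
jar axis px (224.58333333333334, 192.08333333333334) proj tcp jar (np.float64(223.93097810146526), np.float64(190.6516091435493)) (np.float64(225.0916882133542), np.float64(191.22107729077788))
jar bottom front pt (224.58333333333334, 199.58333333333334) pred (np.float64(223.4208570958489), np.float64(200.72178817804487))
```

Scaled: 0.008 m is 0.128, -0.001 m is -0.016.

Request:
shift_gripper(increments={"moves":[[0, 0, 0, 0.056, -0.016, 0, 0.5], [0, 0, 0, 0, 0, 0.128, 0.5], [0, 0, 0, 0, 0, 0.128, 0.5], [0, 0, 0, 0, 0, 0, 0.5]]})

```text
time: 10.7
tcp_pos: [0.5473, 0.0587, 0.0503]
eef_rot: [-2.206, -2.235, 0.003]
ft_force: [0.2, 0.2, -3.5]
gripper_width: 0.757
grasp_force: 69.3
```

Request:
shift_gripper(increments={"moves":[[0, 0, 0, 0, 0, 0.064, 0.5], [0, 0, 0, 0, 0, 0.064, 0.5], [0, 0, 0, 0, 0, 0, 0.5]]})

```text
time: 11.08
tcp_pos: [0.548, 0.0588, 0.0431]
eef_rot: [-2.207, -2.236, 0.001]
ft_force: [0.2, 0.6, -3.5]
gripper_width: 0.758
grasp_force: 69.3
```

Scaled: -0.05 m is -0.8, -0.04 m is -0.64.

Request:
shift_gripper(increments={"moves":[[0, 0, 0, 0, 0, 0.064, 0.5], [0, 0, 0, 0, 0, 0.016, 0.5], [0, 0, 0, 0, 0, 0, 1], [0, 0, 0, 0, 0, 0, 1], [0, 0, 0, 0, 0, 0, 1], [0, 0, 0, 0, 0, -0.32, 1], [0, 0, 0, 0, 0, -0.8, 1], [0, 0, 0, -0.32, 0, -0.64, 1]]})

```text
time: 12.08
tcp_pos: [0.5493, 0.0402, 0.1513]
eef_rot: [2.203, 2.239, 0.004]
ft_force: [-0.8, 0.0, -0.2]
gripper_width: 1.001
grasp_force: 0.0
```

Request:
shift_gripper(increments={"moves":[[0, 0, 0, -0.96, -0.4, 0, 1], [0, 0, 0, -0.96, -0.4, 0, 1], [0, 0, 0, -0.96, -0.4, 0, 1], [0, 0, 0, -0.96, -0.4, 0, 1], [0, 0, 0, -0.96, -0.4, 0, 1], [0, 0, 0, -0.8, 0, 0, 1], [0, 0, 0, 0, 0, 0, 1]]})

```text
time: 12.95
tcp_pos: [0.4314, -0.3066, 0.1504]
eef_rot: [2.213, 2.224, -0.002]
ft_force: [0.1, 1.9, -0.0]
gripper_width: 0.996
grasp_force: 0.0
```

Run:
```python
from h import *
t=vision.grab_frame("top");s=vision.grab_frame("side")
for c in("red","green","yellow"):
    for b,x in blobs(t,c,(150,150,400,300),100): print(c,b,x,plane("top",*x,.060),plane("top",*x,.074)[:2])
    for b,x in blobs(s,c,(190,150,380,300),100): print("side",b,x)
cv2.imwrite("pics/t4.png",np.vstack([cv2.resize(a,None,fx=3,fy=3,interpolation=cv2.INTER_CUBIC)[:,:,::-1] for a in(t[150:250,95:295],s[120:220,120:320])]))
todo([.493,-.4015,.12])
```

```text
red [187, 176, 23, 21, 385] [198.27 185.99] [0.54763008 0.0594597  0.06      ] [0.54585179 0.05737652]
side [249, 158, 31, 36, 244] [262.83 171.07]
side [212, 181, 23, 19, 329] [222.94 189.05]
green [303, 222, 22, 19, 266] [312.27 230.62] [ 0.41911422 -0.27406818  0.06      ] [ 0.41899344 -0.27184973]
side [268, 249, 27, 22, 460] [281.38 259.61]
side [329, 257, 28, 18, 392] [342.78 265.34]
tool delta [-0.1006  0.0591  0.0293] tcp [ 0.4327 -0.3016  0.1492] yaxis [1.    0.012 0.001]
```

View pics/t4.png

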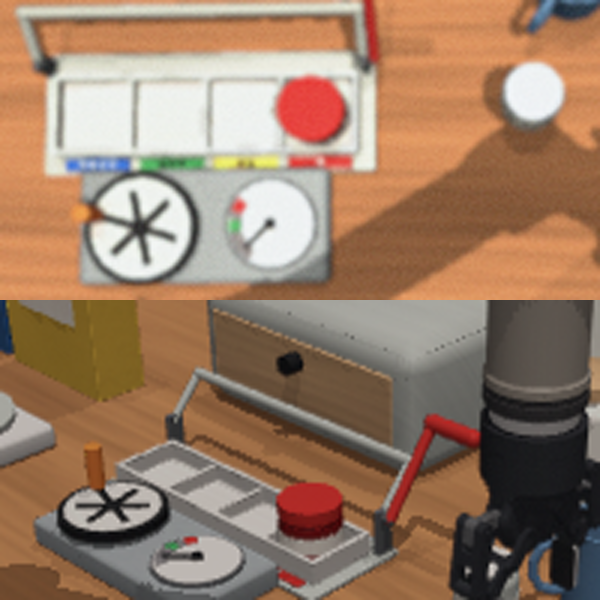

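Red jar sits seated in pocket 1, lid at crop (311,108) in the top view and (310,500) in the side view. Yellow is next.

Scaled: -0.05 m is -0.8, 0.03 m is 0.48.

Request:
shift_gripper(increments={"moves":[[0, 0, 0, -0.8, 0.48, 0, 1], [0, 0, 0, -0.8, 0.48, 0, 1], [0, 0, 0, 0, 0, 0.48, 1], [0, 0, 0, 0, 0, 0, 1], [0, 0, 0, 0, 0, 0, 1]]}, force=40)

```text
time: 13.68
tcp_pos: [0.4948, -0.3989, 0.1192]
eef_rot: [2.205, 2.238, 0.002]
ft_force: [-0.1, -0.4, 0.4]
gripper_width: 0.997
grasp_force: 0.0
```

Run:
```python
from h import *
t=vision.grab_frame("top");s=vision.grab_frame("side")
for b,x in blobs(s,"yellow",(300,230,380,300),100): print("side",b,x)
for b,x in blobs(t,"yellow",(330,150,400,300),60): print("top",b,x)
todo([.493,-.4015,.025])
```

```text
side [342, 261, 15, 14, 131] [349.84 268.27]
top [347, 195, 16, 16, 159] [353.86 201.14]
tool delta [-0.0018 -0.0021  0.0948] tcp [ 0.4948 -0.3996  0.1198] yaxis [1.    0.014 0.002]
```

Scaled: 0.04 m is 0.64, 0.03 m is 0.48.

Request:
shift_gripper(increments={"moves":[[0, 0, 0, -0.032, -0.016, 0.48, 1], [0, 0, 0, 0, 0, 0.64, 1], [0, 0, 0, 0, 0, 0.368, 1], [0, 0, 0, 0, 0, 0, 1], [0, 0, 0, 0, 0, 0, 0.5], [0, 0, 0, 0, 0, 0, 0.5], [0, 0, 0, 0, 0, 0, 0.5], [0, 0, 0, 0, 0, 0, 0.5]]}, force=40)

```text
time: 14.78
tcp_pos: [0.494, -0.4036, 0.0274]
eef_rot: [2.205, 2.234, 0.001]
ft_force: [-0.6, 0.7, 6.4]
gripper_width: 0.764
grasp_force: 45.8
```

Request:
shift_gripper(increments={"moves":[[0, 0, 0, 0, 0, -0.64, 0.5], [0, 0, 0, 0, 0, -0.96, 0.5], [0, 0, 0, 0.96, 0, 0, 0.5], [0, 0, 0, 0.96, 0, 0, 0.5], [0, 0, 0, 0.96, 0, 0, 0.5], [0, 0, 0, 0.96, 0, 0, 0.5], [0, 0, 0, 0.96, 0, 0, 0.5], [0, 0, 0, 0, 0, 0, 0.5]]}, force=60)

```text
time: 15.78
tcp_pos: [0.489, -0.0952, 0.1247]
eef_rot: [-2.192, -2.245, -0.003]
ft_force: [0.4, -0.6, -3.0]
gripper_width: 0.757
grasp_force: 69.0
```

```bash
python3 - <<'E'
from h import *
todo([.547,.1345,.1])
E
```

```text
tool delta [0.2281 0.0635 0.0256] tcp [ 0.489  -0.0952  0.1247] yaxis [ 1.     0.024 -0.002]
```

Scaled: 0.05 m is 0.8, 0.03 m is 0.48, 0.009 rad / 3.1416 = 0.0029.

Request:
shift_gripper(increments={"moves":[[0, 0, 0, 0.8, 0.16, 0, 0.5], [0, 0, 0, 0.8, 0.24, 0, 0.5], [0, 0, 0, 0.8, 0.24, 0, 0.5], [0, 0, 0, 0.8, 0.24, 0, 0.5], [0, 0, 0.0029, 0.448, 0.112, 0, 0.5], [0, 0, 0, 0, 0, 0.48, 0.5], [0, 0, 0, 0, 0, 0, 0.5], [0, 0, 0, 0, 0, 0, 0.5]]})

```text
time: 16.77
tcp_pos: [0.5486, 0.125, 0.096]
eef_rot: [2.219, 2.223, 0.0]
ft_force: [0.8, 0.3, -3.0]
gripper_width: 0.751
grasp_force: 68.9
```

```bash
python3 - <<'E'
from h import *
todo([.547,.1345,.065])
p=robot.sense()["tcp_pos"]
s=vision.grab_frame("side")
print(blobs(s,"yellow",(150,130,300,220),30))
print("pred lid ctr",proj("side",p+[0,0,-.0274+.055]))
cv2.imwrite("pics/t5.png",cv2.resize(s[140:210,160:260],None,fx=6,fy=6,interpolation=cv2.INTER_CUBIC)[:,:,::-1])
E
```

```text
tool delta [ 0.0095 -0.0016  0.031 ] tcp [0.5486 0.125  0.096 ] yaxis [1.    0.002 0.001]
[]
pred lid ctr (np.float64(206.63853593714717), np.float64(163.85514789344006))
```

View pics/t5.png

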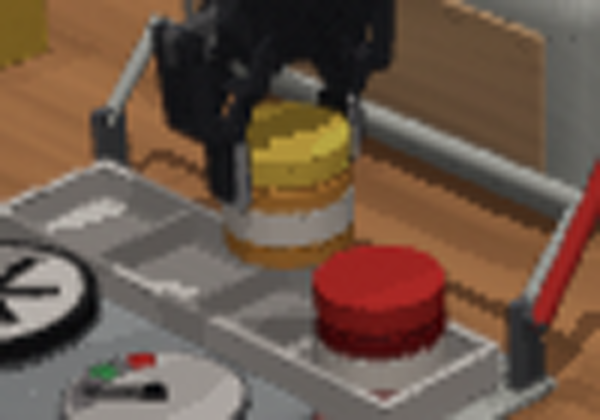

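Yellow jar is held over pocket 2 beside the seated red jar; the bottom spans crop columns 224–355, so its axis is at col ≈207.8, the same bias as red.

Careful with the scale: shifts go in shares of 62.5 mm and turns go in shares of 180 degrees. That gives: 0.02 m is 0.32, 0.01 m is 0.16, -0.008 rad / 3.1416 = -0.0025.

Request:
shift_gripper(increments={"moves":[[0, 0, -0.0025, 0.1568, -0.024, 0, 0.5], [0, 0, 0, 0, 0, 0.32, 0.5], [0, 0, 0, 0, 0, 0.16, 0.5], [0, 0, 0, 0, 0, 0, 0.5], [0, 0, 0, 0, 0, 0, 0.5]]})

```text
time: 17.45
tcp_pos: [0.5468, 0.1358, 0.0654]
eef_rot: [2.208, 2.234, -0.0]
ft_force: [0.2, 1.1, -3.8]
gripper_width: 0.757
grasp_force: 68.9
```

Request:
shift_gripper(increments={"moves":[[0, 0, 0, 0, 0, 0.128, 0.5], [0, 0, 0, 0, 0, 0.128, 0.5], [0, 0, 0, 0, 0, 0.08, 0.5], [0, 0, 0, 0, 0, 0, 0.5]]})

```text
time: 17.95
tcp_pos: [0.5485, 0.1291, 0.0474]
eef_rot: [2.209, 2.226, -0.003]
ft_force: [-5.3, -12.0, 20.2]
gripper_width: 0.76
grasp_force: 75.4
```

Scaled: -0.01 m is -0.16.

Request:
shift_gripper(increments={"moves":[[0, 0, 0, 0, 0, -0.16, 0.5], [0, 0, 0, 0, 0, -0.16, 0.5], [0, 0, 0, 0, 0, 0, 0.5], [0, 0, 0, 0, 0, 0, 0.5]]})

```text
time: 18.45
tcp_pos: [0.5462, 0.1368, 0.064]
eef_rot: [-2.206, -2.236, 0.001]
ft_force: [0.4, 0.3, -3.2]
gripper_width: 0.754
grasp_force: 73.5
```

```bash
python3 - <<'E'
from h import *
p=robot.sense()["tcp_pos"];print(robot.sense()["ft_force"].round(1))
todo([.547,.1345,.065])
s=vision.grab_frame("side")
print("pred",proj("side",p+[0,0,-.0274+.03]))
cv2.imwrite("pics/t6.png",cv2.resize(s[140:210,160:260],None,fx=6,fy=6,interpolation=cv2.INTER_CUBIC)[:,:,::-1])
E
```

```text
[ 0.4  0.3 -3.2]
tool delta [-0.0023  0.0008 -0.001 ] tcp [0.5462 0.1368 0.064 ] yaxis [ 1.     0.013 -0.001]
pred (np.float64(204.50163424504257), np.float64(179.64431930621527))
```

View pics/t6.png

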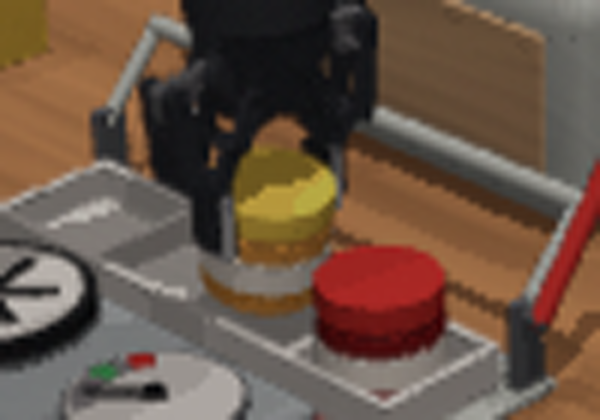

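Run:
```python
from h import *
from scipy.optimize import brentq
f=lambda col,x,z:brentq(lambda y:proj("side",(x,y,z))[0]-col,-.3,.5)
S=lambda x:160+(x-2.5)/6
print("red",f(S(379),.548,.07)," lid top; yellow bottom",f(S(266.5),.546,.045),"yellow lid by right edge",f(S(337-66),.546,.085), "t5 yellow",f(S(289.5),.5486,.075))
# rim walls: dividing wall ends on front rim and the end corner
for n,p in dict(FR=(383,402),BR=(497,347),w12f=(290,355),w23f=(205,322),w34f=(108,265)).items(): print(n,plane("side",160+(p[0]-2.5)/6,140+(p[1]-2.5)/6,.032))
```

```text
red 0.057231073547369234  lid top; yellow bottom 0.14079445870977686 yellow lid by right edge 0.13385866788399844 t5 yellow 0.12356200041188752
FR [0.51525427 0.0217886  0.032     ]
BR [0.59051169 0.01818054 0.032     ]
w12f [0.51433867 0.08828782 0.032     ]
w23f [0.5068127  0.14463069 0.032     ]
w34f [0.51102023 0.22832426 0.032     ]
```

The jar has tipped slightly in the fingers, with its bottom about 7 mm toward +y relative to the lid. I straighten it with the tool and shift −y.

Scaled: -0.01 m is -0.16, -0.006 m is -0.096, -0.12 rad / 3.1416 = -0.0382.

Request:
shift_gripper(increments={"moves":[[0, 0, 0, 0, 0, -0.16, 0.5], [0, 0, 0, -0.096, 0.016, 0, 0.5], [0, -0.0382, 0, 0, 0, 0, 0.5], [0, 0, 0, 0, 0, 0, 0.5], [0, 0, 0, 0, 0, 0, 0.5]]})

```text
time: 19.12
tcp_pos: [0.5475, 0.1296, 0.0744]
eef_rot: [2.147, 2.172, -0.128]
ft_force: [0.1, -1.1, -3.6]
gripper_width: 0.755
grasp_force: 73.0
```

```bash
python3 - <<'E'
from h import *
p=robot.sense()["tcp_pos"];print(p,robot.sense()["eef_rot"])
s=vision.grab_frame("side")
cv2.imwrite("pics/t7.png",cv2.resize(s[140:210,160:260],None,fx=6,fy=6,interpolation=cv2.INTER_CUBIC)[:,:,::-1])
E
```

```text
[0.54754836 0.12955991 0.07438378] [ 2.14685309  2.17242698 -0.12842923]
```

View pics/t7.png

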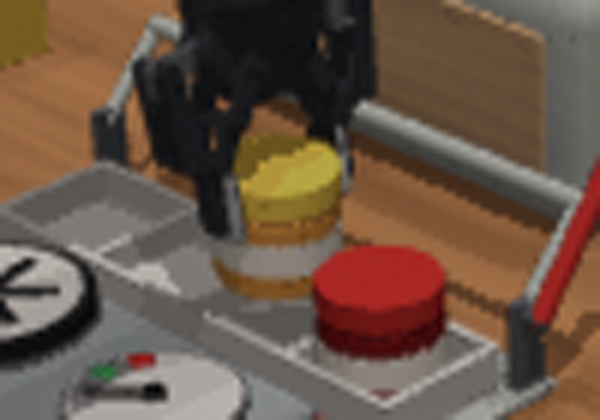

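Scaled: 0.012 m is 0.192, 0.01 m is 0.16.

```bash
python3 -c "
from h import *
from scipy.optimize import brentq
print(brentq(lambda y:proj('side',(.5475,y,.055))[0]-206,-.3,.5))
M=R.from_rotvec(robot.sense()['eef_rot']).as_matrix();print((M.T@[0,0,-.01]).round(4),(M.T@[0,-.001,0]).round(4))"
```

```text
0.1323659616695484
[0.0012 0.     0.0099] [-0.001  -0.      0.0001]
```

Request:
shift_gripper(increments={"moves":[[0, 0, 0, -0.04, 0, 0.16, 0.5], [0, 0, 0, -0.024, 0, 0.192, 0.5], [0, 0, 0, 0, 0, 0, 0.5], [0, 0, 0, 0, 0, 0, 0.5]]})

```text
time: 19.68
tcp_pos: [0.5484, 0.1253, 0.0543]
eef_rot: [2.149, 2.174, -0.124]
ft_force: [-3.3, 4.2, 11.6]
gripper_width: 0.753
grasp_force: 76.7
```

Scaled: 0.008 m is 0.128, -0.006 m is -0.096.

Request:
shift_gripper(increments={"moves":[[0, 0, 0, 0, 0, -0.096, 0.5], [0, 0, 0, 0.056, 0, 0, 0.5], [0, 0, 0, 0.016, -0.008, 0.128, 0.5], [0, 0, 0, 0, 0, 0, 0.5], [0, 0, 0, 0, 0, 0, 0.5]]})

```text
time: 20.3
tcp_pos: [0.5469, 0.1275, 0.0501]
eef_rot: [2.146, 2.172, -0.13]
ft_force: [0.3, -0.6, -3.7]
gripper_width: 0.755
grasp_force: 75.0
```

Request:
shift_gripper(increments={"moves":[[0, 0, 0, 0.0096, 0, 0.08, 0.5], [0, 0, 0, 0.0096, 0, 0.08, 0.5], [0, 0, 0, 0, 0, 0, 0.5], [0, 0, 0, 0, 0, 0, 0.5]]})

```text
time: 20.8
tcp_pos: [0.5473, 0.1278, 0.0404]
eef_rot: [2.146, 2.172, -0.129]
ft_force: [-0.5, -0.5, -3.2]
gripper_width: 0.758
grasp_force: 75.0
```

Scaled: 0.002 m is 0.032, 0.001 m is 0.016.

Request:
shift_gripper(increments={"moves":[[0, 0, 0, 0, 0, 0.032, 0.5], [0, 0, 0, 0, 0, 0.016, 0.5], [0, 0, 0, 0, 0, 0, 0.5]]})

```text
time: 21.18
tcp_pos: [0.5473, 0.1276, 0.0378]
eef_rot: [2.146, 2.172, -0.129]
ft_force: [-1.8, 0.4, 0.7]
gripper_width: 0.753
grasp_force: 75.4
```

Request:
shift_gripper(increments={"moves":[[0, 0, 0, 0, 0, 0, 1], [0, 0, 0, 0, 0, 0, 1], [0, 0, 0, 0, 0, 0, 1], [0, 0, 0, -0.048, 0, -0.4, 1], [0, 0, 0, -0.096, 0, -0.8, 1], [0, 0.0382, 0, -0.16, 0, -0.48, 1], [0, 0, 0, -0.8, -0.32, 0, 1], [0, 0, 0, -0.8, -0.32, 0, 1]]})

```text
time: 22.18
tcp_pos: [0.5085, 0.0191, 0.1447]
eef_rot: [2.207, 2.234, 0.003]
ft_force: [0.8, -1.0, -0.2]
gripper_width: 0.998
grasp_force: 0.0
```

Request:
shift_gripper(increments={"moves":[[0, 0, 0, -0.96, -0.4, 0, 1], [0, 0, 0, -0.96, -0.4, 0, 1], [0, 0, 0, -0.96, -0.4, 0, 1], [0, 0, 0, -0.64, 0, 0, 1], [0, 0, 0, 0, 0, 0, 1], [0, 0, 0, 0, 0, 0, 1]]})

```text
time: 22.92
tcp_pos: [0.439, -0.1926, 0.1438]
eef_rot: [-2.207, -2.235, -0.001]
ft_force: [0.6, -0.0, 0.2]
gripper_width: 0.999
grasp_force: 0.0
```

Run:
```python
from h import *
t=vision.grab_frame("top");s=vision.grab_frame("side")
for c in("red","green","yellow"):
    for b,x in blobs(t,c,(130,150,400,300),100): print(c,b,x,plane("top",*x,.060),plane("top",*x,.074)[:2])
    for b,x in blobs(s,c,(150,150,380,300),100): print("side",b,x)
cv2.imwrite("pics/t8.png",np.vstack([cv2.resize(a,None,fx=3,fy=3,interpolation=cv2.INTER_CUBIC)[:,:,::-1] for a in(t[150:250,95:295],s[120:220,120:320])]))
todo([.4195,-.276,.12])
```

```text
red [187, 176, 23, 21, 388] [198.12 185.95] [0.54774639 0.05990453 0.06      ] [0.54596659 0.05781561]
side [212, 181, 23, 19, 325] [222.97 189.05]
side [268, 249, 27, 22, 462] [281.31 259.59]
yellow [163, 176, 23, 22, 367] [173.79 186.27] [0.54640778 0.13165058 0.06      ] [0.54464525 0.12863632]
side [196, 173, 21, 11, 175] [206.02 178.09]
tool delta [-0.084  -0.021   0.0237] tcp [ 0.4393 -0.1917  0.1437] yaxis [ 1.     0.015 -0.   ]
```

View pics/t8.png

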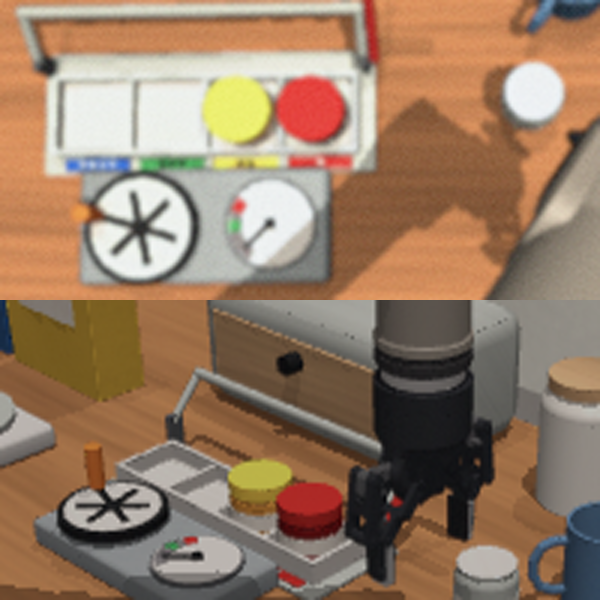

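Yellow is seated in pocket 2, lid at top crop (237,109), next to red. Now I refine the green jar.

Run:
```python
from h import *
t=cv2.imread("pics/top0.png")[:,:,::-1].copy();s=vision.grab_frame("side")
for sv in((60,30),(80,40),(100,50)):
  print(sv,[(b,x,plane("top",*x,.06).round(4)) for b,x in blobs(t,"green",(295,210,330,250),50,s=sv[0],v=sv[1])],[(b,x) for b,x in blobs(s,"green",(255,235,310,290),50,s=sv[0],v=sv[1])])
print(proj("side",(.4195,-.277,.06)),proj("side",(.4195,-.277,.03)))
```

```text
(60, 30) [([302, 220, 24, 23, 410], array([313.28, 230.76]), array([ 0.4187, -0.277 ,  0.06  ]))] [([268, 249, 27, 22, 496], array([281.  , 259.72]))]
(80, 40) [([302, 220, 24, 23, 409], array([313.31, 230.77]), array([ 0.4187, -0.2771,  0.06  ]))] [([268, 249, 27, 22, 496], array([281.  , 259.72]))]
(100, 50) [([303, 220, 23, 22, 390], array([313.62, 230.65]), array([ 0.4191, -0.278 ,  0.06  ]))] [([268, 249, 27, 22, 496], array([281.  , 259.72]))]
(np.float64(280.31601522912234), np.float64(257.1604983970891)) (np.float64(279.99195536649364), np.float64(267.06967880623))
```

Request:
shift_gripper(increments={"moves":[[0, 0, 0, -0.672, -0.16, 0.16, 1], [0, 0, 0, -0.672, -0.16, 0.224, 1], [0, 0, 0, 0, 0, 0, 1], [0, 0, 0, 0, 0, 0, 1]]}, force=40)

```text
time: 23.58
tcp_pos: [0.4205, -0.2762, 0.1198]
eef_rot: [-2.206, -2.236, -0.001]
ft_force: [0.1, 0.8, -0.9]
gripper_width: 0.996
grasp_force: 0.0
```

Green is at about (.419,−.278). Grasp and lift.

Scaled: 0.04 m is 0.64, 0.03 m is 0.48.

Request:
shift_gripper(increments={"moves":[[0, 0, 0, -0.04, -0.016, 0.48, 1], [0, 0, 0, 0, 0, 0.64, 1], [0, 0, 0, 0, 0, 0.4, 1], [0, 0, 0, 0, 0, 0, 1], [0, 0, 0, 0, 0, 0, 0.5], [0, 0, 0, 0, 0, 0, 0.5], [0, 0, 0, 0, 0, 0, 0.5], [0, 0, 0, 0, 0, 0, 0.5]]}, force=40)

```text
time: 24.58
tcp_pos: [0.4199, -0.2798, 0.0263]
eef_rot: [2.207, 2.235, 0.003]
ft_force: [-1.7, 2.7, 7.7]
gripper_width: 0.762
grasp_force: 45.0
```

Request:
shift_gripper(increments={"moves":[[0, 0, 0, 0, 0, -0.64, 0.5], [0, 0, 0, 0, 0, -0.96, 0.5], [0, 0, 0, 0.96, 0.24, -0.16, 0.5], [0, 0, 0, 0.96, 0.24, 0, 0.5], [0, 0, 0, 0.96, 0.24, 0, 0.5], [0, 0, 0, 0.96, 0.24, 0, 0.5], [0, 0, 0, 0.96, 0.32, 0, 0.5], [0, 0, 0, 0.96, 0.32, 0, 0.5]]}, force=60)

```text
time: 25.58
tcp_pos: [0.5143, 0.0819, 0.1353]
eef_rot: [2.208, 2.235, 0.002]
ft_force: [1.3, -0.2, -4.2]
gripper_width: 0.758
grasp_force: 70.9
```

Request:
shift_gripper(increments={"moves":[[0, 0, 0, 0.8, 0.16, 0, 0.5], [0, 0, 0, 0.8, 0.16, 0, 0.5], [0, 0, 0, 0.32, 0.08, 0, 0.5], [0, 0, 0, 0, 0, 0, 0.5], [0, 0, 0, 0, 0, 0, 0.5]]})

```text
time: 26.2
tcp_pos: [0.5374, 0.1974, 0.1349]
eef_rot: [2.21, 2.232, -0.002]
ft_force: [0.3, 0.0, -3.8]
gripper_width: 0.758
grasp_force: 70.9
```

```bash
python3 - <<'E'
from h import *
todo([.546,.207,.07])
E
```

```text
tool delta [0.0096 0.0087 0.0649] tcp [0.5374 0.1974 0.1349] yaxis [ 1.     0.009 -0.001]
```

Scaled: 0.03 m is 0.48, 0.0085 m is 0.136.

Request:
shift_gripper(increments={"moves":[[0, 0, 0, 0.1232, 0.136, 0.48, 0.5], [0, 0, 0, 0, 0, 0.48, 0.5], [0, 0, 0, 0, 0, 0.096, 0.5], [0, 0, 0, 0, 0, 0, 0.5], [0, 0, 0, 0, 0, 0, 0.5]]})

```text
time: 26.82
tcp_pos: [0.5472, 0.2073, 0.0704]
eef_rot: [2.209, 2.233, 0.004]
ft_force: [0.5, -0.0, -3.4]
gripper_width: 0.756
grasp_force: 70.6
```

```bash
python3 - <<'E'
from h import *
todo([.546,.205,.05])
E
```

```text
tool delta [-0.0023 -0.0013  0.0204] tcp [0.5472 0.2073 0.0704] yaxis [1.    0.011 0.002]
```

Scaled: 0.01 m is 0.16, 0.006 m is 0.096.

Request:
shift_gripper(increments={"moves":[[0, 0, 0, -0.0368, -0.0192, 0, 0.5], [0, 0, 0, 0, 0, 0.16, 0.5], [0, 0, 0, 0, 0, 0.096, 0.5], [0, 0, 0, 0, 0, 0, 0.5], [0, 0, 0, 0, 0, 0, 0.5]]})

```text
time: 27.45
tcp_pos: [0.5451, 0.2067, 0.054]
eef_rot: [-2.206, -2.234, -0.002]
ft_force: [-2.7, 2.2, 6.8]
gripper_width: 0.755
grasp_force: 72.2
```

Request:
shift_gripper(increments={"moves":[[0, 0, 0, 0, 0, 0.048, 0.5], [0, 0, 0, 0, 0, 0.032, 0.5], [0, 0, 0, 0, 0, 0, 0.5]]})

```text
time: 27.82
tcp_pos: [0.5456, 0.2097, 0.0509]
eef_rot: [-2.203, -2.233, -0.008]
ft_force: [-6.4, 5.8, 18.6]
gripper_width: 0.758
grasp_force: 74.1
```

Scaled: -0.01 m is -0.16, 0.003 m is 0.048.

Request:
shift_gripper(increments={"moves":[[0, 0, 0, 0, 0, -0.16, 0.5], [0, 0, 0, 0.048, -0.024, 0, 0.5], [0, 0, 0, 0, 0, 0.096, 0.5], [0, 0, 0, 0, 0, 0, 0.5], [0, 0, 0, 0, 0, 0, 0.5]]})

```text
time: 28.45
tcp_pos: [0.5443, 0.2087, 0.0521]
eef_rot: [2.207, 2.234, 0.003]
ft_force: [1.0, 1.0, 1.2]
gripper_width: 0.758
grasp_force: 72.7
```

Request:
shift_gripper(increments={"moves":[[0, 0, 0, 0, 0, 0.08, 0.5], [0, 0, 0, 0, 0, 0.032, 0.5], [0, 0, 0, 0, 0, 0, 0.5]]})

```text
time: 28.82
tcp_pos: [0.5444, 0.213, 0.0475]
eef_rot: [-2.203, -2.234, -0.009]
ft_force: [-3.4, 7.9, 17.3]
gripper_width: 0.756
grasp_force: 75.5
```

Request:
shift_gripper(increments={"moves":[[0, 0, 0, 0, 0, -0.32, 0.5], [0, 0, 0, 0, 0, 0, 0.5], [0, 0, 0, 0, 0, 0, 0.5]]})

```text
time: 29.2
tcp_pos: [0.5419, 0.2075, 0.0638]
eef_rot: [-2.208, -2.233, 0.005]
ft_force: [0.6, 0.8, -3.6]
gripper_width: 0.759
grasp_force: 73.5
```

```bash
python3 - <<'E'
from h import *
print(robot.sense()["tcp_pos"])
s=vision.grab_frame("side");t=vision.grab_frame("top")
hs=cv2.cvtColor(s,cv2.COLOR_RGB2HSV)
print(blobs(s,"green",(150,120,260,220),20,s=60,v=30),blobs(t,"green",(130,160,200,215),10,s=60,v=30))
cv2.imwrite("pics/t9.png",np.hstack([cv2.resize(a,None,fx=6,fy=6,interpolation=cv2.INTER_CUBIC)[:,:,::-1] for a in(s[140:210,150:215],t[150:220,130:195])]))
E
```

```text
[0.54186106 0.20750853 0.06378986]
[([182, 160, 17, 12, 170], array([189.9 , 165.02]))] [([144, 175, 13, 23, 207], array([149.99, 186.82])), ([144, 202, 19, 5, 64], array([152.44, 203.89]))]
```

View pics/t9.png

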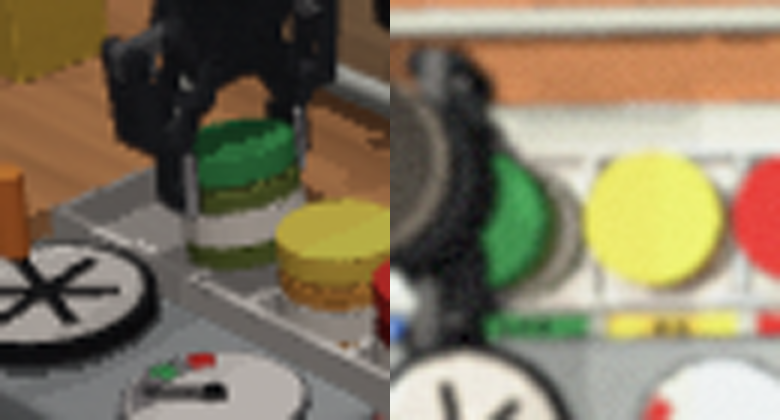

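The side half shows the green jar leaning (lid right edge at ~298, body right edge ~304). In the top half its lid's right edge is at ~548 but the body shows out to ~585, so its bottom is swung toward −y.

Run:
```python
from h import *
from scipy.optimize import brentq
T=lambda x:130+(x-390-2.5)/6
for z in(.095,.1):print("lid c y",z,plane("top",T(548),186.5,z)[1]+.033)
for z in(.04,.05,.06):print("body c y",z,plane("top",T(585),186.5,z)[1]+.033)
for x in(187,):pass
f=lambda col,z:brentq(lambda y:proj("side",(.542,y,z))[0]-col,-.3,.5)
S=lambda x:150+(x-2.5)/6
print("side lid",f(S(298-65),.095),"side body by right",f(S(304-65.5),.075),"by left 185",f(S(185+65.5),.045))
```

```text
lid c y 0.095 0.20816884007277056
lid c y 0.1 0.20684932160173322
body c y 0.04 0.2041340945854289
body c y 0.05 0.20166285110319285
body c y 0.06 0.1991916076209568
side lid 0.20494708735207795 side body by right 0.20282726657556716 by left 185 0.1964947481420447
```

Scaled: 0.009 m is 0.144, 0.0035 m is 0.056, 0.11 rad / 3.1416 = 0.035.

Request:
shift_gripper(increments={"moves":[[0, 0, 0, 0.056, 0.032, 0, 0.5], [0, 0.035, 0, 0, 0, 0, 0.5], [0, 0, 0, -0.016, 0, 0.144, 0.5], [0, 0, 0, 0, 0, 0, 0.5], [0, 0, 0, 0, 0, 0, 0.5]]})

```text
time: 29.92
tcp_pos: [0.5451, 0.213, 0.0555]
eef_rot: [-2.15, -2.179, -0.117]
ft_force: [0.7, -0.5, -4.3]
gripper_width: 0.756
grasp_force: 73.5
```

Request:
shift_gripper(increments={"moves":[[0, 0, 0, -0.0096, 0, 0.08, 0.5], [0, 0, 0, 0, 0, 0, 0.5], [0, 0, 0, 0, 0, 0, 0.5]]})

```text
time: 30.3
tcp_pos: [0.5452, 0.2122, 0.0508]
eef_rot: [-2.151, -2.178, -0.118]
ft_force: [-0.6, -0.2, -3.8]
gripper_width: 0.756
grasp_force: 73.5
```

Run:
```python
from h import *
t=vision.grab_frame("top");p=t[178:194,140:164].astype(int).mean(0);print(p.astype(int).tolist());todo([.545,.21,.04])
```

```text
[[50, 48, 44], [54, 51, 47], [56, 52, 47], [60, 57, 52], [63, 60, 55], [64, 60, 56], [63, 60, 54], [60, 58, 54], [50, 52, 46], [42, 54, 43], [42, 64, 47], [40, 70, 46], [44, 89, 52], [56, 116, 66], [65, 130, 74], [69, 122, 73], [72, 102, 67], [91, 100, 76], [121, 120, 103], [144, 140, 126], [154, 151, 136], [170, 168, 144], [204, 200, 154], [227, 224, 146]]
tool delta [-0.0033 -0.0003  0.0106] tcp [0.5453 0.2121 0.0509] yaxis [ 1.     0.012 -0.   ]
```

Scaled: 0.005 m is 0.08, 0.004 m is 0.064.

Request:
shift_gripper(increments={"moves":[[0, 0, 0, -0.0096, 0, 0.08, 0.5], [0, 0, 0, 0, 0, 0, 0.5], [0, 0, 0, -0.0064, 0, 0.064, 0.5], [0, 0, 0, 0, 0, 0, 0.5], [0, 0, 0, 0, 0, 0, 0.5]]})

```text
time: 30.98
tcp_pos: [0.5452, 0.212, 0.0417]
eef_rot: [-2.151, -2.177, -0.118]
ft_force: [0.3, 2.0, -4.4]
gripper_width: 0.758
grasp_force: 73.5
```

Scaled: -0.05 m is -0.8, -0.04 m is -0.64, -0.11 rad / 3.1416 = -0.035.

Request:
shift_gripper(increments={"moves":[[0, 0, 0, -0.0064, 0, 0.048, 0.5], [0, 0, 0, 0, 0, 0, 0.5], [0, 0, 0, 0, 0, 0, 1], [0, 0, 0, 0, 0, 0, 1], [0, 0, 0, 0, 0, 0, 1], [0, 0, 0, 0.048, 0, -0.4, 1], [0, 0, 0, 0.096, 0, -0.8, 1], [0, -0.035, 0, 0, 0, -0.64, 1]]})

```text
time: 31.98
tcp_pos: [0.5462, 0.2047, 0.1562]
eef_rot: [2.213, 2.226, -0.001]
ft_force: [1.1, -0.6, -0.9]
gripper_width: 1.002
grasp_force: 0.0
```

Request:
shift_gripper(increments={"moves":[[0, 0, 0, -0.88, -0.16, -0.16, 1], [0, 0, 0, -0.88, -0.16, -0.16, 1], [0, 0, 0, -0.88, -0.16, -0.16, 1], [0, 0, 0, -0.88, 0, -0.16, 0.6], [0, 0, 0, -0.88, 0, 0, 0.6], [0, 0, 0, -0.88, 0, 0, 0.6], [0, 0, 0, 0, 0, 0, 0.6]]})

```text
time: 32.85
tcp_pos: [0.5182, -0.1285, 0.1948]
eef_rot: [2.217, 2.222, -0.002]
ft_force: [-0.2, 0.6, 0.1]
gripper_width: 0.602
grasp_force: 0.0
```

```bash
python3 - <<'E'
from h import *
t=vision.grab_frame("top");s=vision.grab_frame("side")
for c in("red","yellow","green"):
    for b,x in blobs(t,c,(130,165,215,200),60,s=60,v=40): print(c,b,x,plane("top",*x,.074)[:2])
    for b,x in blobs(s,c,(170,150,236,205),60,s=60,v=40): print("side",b,x,plane("side",*x,.068)[:2])
todo([.664,-.024,.2])
E
```

```text
red [186, 174, 25, 24, 449] [198.24 185.93] [0.54602707 0.05746767]
side [212, 181, 23, 19, 378] [222.85 190.07] [0.53848064 0.04682896]
yellow [160, 175, 26, 23, 433] [172.98 185.97] [0.54551167 0.13102219]
side [195, 173, 22, 11, 178] [205.88 178.06] [0.55425888 0.13944972]
green [137, 176, 23, 22, 410] [147.96 186.42] [0.54379716 0.20392559]
side [180, 166, 21, 14, 235] [189.51 172.18] [0.54521085 0.20662326]
tool delta [ 0.0973  0.1458 -0.0059] tcp [ 0.5192 -0.1228  0.1941] yaxis [1.   0.01 0.  ]
```

Scaled: 0.05 m is 0.8, 0.046 m is 0.736.

```bash
python3 -c "
from h import *
for y,x in((.057,.546),(.131,.5455),(.204,.5438)): print(proj('side',(x+.033*.73,y+.033*.68,.074)))"
```

```text
(np.float64(222.97188984051868), np.float64(180.90473842987683))
(np.float64(206.47973961851898), np.float64(173.2067500688033))
(np.float64(190.85936280825953), np.float64(166.17549918035084))
```

Request:
shift_gripper(increments={"moves":[[0, 0, 0, 0.48, 0.8, 0, 0.6], [0, 0, 0, 0.48, 0.8, 0, 0.6], [0, 0, 0, 0.592, 0.736, 0, 0.6], [0, 0, 0, 0, 0, 0, 0.6], [0, 0, 0, 0, 0, 0, 0.6]]})

```text
time: 33.58
tcp_pos: [0.6638, -0.0219, 0.1934]
eef_rot: [-2.204, -2.237, 0.002]
ft_force: [-0.9, -0.3, 0.1]
gripper_width: 0.599
grasp_force: 0.0
```

```bash
python3 - <<'E'
from h import *
todo([.664,-.022,.1135])
E
```

```text
tool delta [-0.0001  0.0004  0.0799] tcp [ 0.6638 -0.0219  0.1934] yaxis [ 1.     0.015 -0.002]
```

Scaled: 0.04 m is 0.64, 0.03 m is 0.48.

Request:
shift_gripper(increments={"moves":[[0, 0, 0, 0, 0, 0.64, 0.6], [0, 0, 0, 0, 0, 0.48, 0.6], [0, 0, 0, 0, 0, 0.16, 0.6], [0, 0, 0, 0, 0, 0, 0.6], [0, 0, 0, 0, 0, 0, 0], [0, 0, 0, 0, 0, 0, 0], [0, 0, 0, 0, 0, 0, 0], [0, 0, 0, 0, 0, 0, 0]]}, force=60)

```text
time: 34.58
tcp_pos: [0.6648, -0.0238, 0.1155]
eef_rot: [2.207, 2.234, 0.002]
ft_force: [-1.2, 0.5, 5.8]
gripper_width: 0.188
grasp_force: 58.6
```

Request:
shift_gripper(increments={"moves":[[0, 0, 0, 0, -0.24, -0.168, 0], [0, 0, 0, 0, -0.2656, -0.1248, 0], [0, 0, 0, 0, -0.2832, -0.0752, 0], [0, 0, 0, 0, -0.2912, -0.0256, 0], [0, 0, 0, 0, -0.2912, 0.0256, 0], [0, 0, 0, 0, 0, 0, 0]]})

```text
time: 35.33
tcp_pos: [0.5854, -0.0252, 0.1423]
eef_rot: [2.199, 2.226, 0.019]
ft_force: [4.0, -1.2, 14.3]
gripper_width: 0.182
grasp_force: 59.1
```

Scaled: -0.0177 m is -0.2832, -0.0166 m is -0.2656.

Request:
shift_gripper(increments={"moves":[[0, 0, 0, 0, -0.2832, 0.0752, 0], [0, 0, 0, 0, -0.2656, 0.1248, 0], [0, 0, 0, 0, -0.24, 0.168, 0], [0, 0, 0, 0, -0.2064, 0.2064, 0], [0, 0, 0, 0, -0.168, 0.24, 0], [0, 0, 0, 0, 0, 0, 0]]})

```text
time: 36.08
tcp_pos: [0.5115, -0.0264, 0.0876]
eef_rot: [2.2, 2.226, 0.012]
ft_force: [9.4, -2.4, -7.3]
gripper_width: 0.187
grasp_force: 67.5
```

Scaled: 0.006 m is 0.096, -0.004 m is -0.064.

Request:
shift_gripper(increments={"moves":[[0, 0, 0, 0, -0.064, 0.096, 0], [0, 0, 0, 0, -0.032, 0.064, 0], [0, 0, 0, 0, 0, 0, 0], [0, 0, 0, 0, 0, 0, 0]]})

```text
time: 36.58
tcp_pos: [0.5104, -0.0264, 0.0845]
eef_rot: [2.2, 2.225, 0.025]
ft_force: [-3.0, 1.9, 47.4]
gripper_width: 0.183
grasp_force: 73.4
```

Scaled: -0.05 m is -0.8, -0.04 m is -0.64.

Request:
shift_gripper(increments={"moves":[[0, 0, 0, 0, 0.032, -0.048, 0.6], [0, 0, 0, 0, 0, 0, 0.6], [0, 0, 0, 0, 0, 0, 0.6], [0, 0, 0, 0, 0, 0, 0.6], [0, 0, 0, 0, 0, -0.64, 0.6], [0, 0, 0, 0, 0, -0.8, 0.6], [0, 0, 0, -0.48, -0.64, -0.32, 0.6], [0, 0, 0, -0.48, -0.8, 0, 0.6]]})

```text
time: 37.58
tcp_pos: [0.4134, -0.088, 0.1903]
eef_rot: [2.205, 2.233, 0.001]
ft_force: [0.2, -0.0, 1.7]
gripper_width: 0.599
grasp_force: 0.0
```

Request:
shift_gripper(increments={"moves":[[0, 0, 0, -0.8, 0, 0, 0.6], [0, 0, 0, -0.8, 0, 0, 0.6], [0, 0, 0, -0.8, 0, 0, 0.6], [0, 0, 0, 0, 0, 0, 0.6]]})

```text
time: 38.08
tcp_pos: [0.4124, -0.2416, 0.1892]
eef_rot: [2.218, 2.223, -0.005]
ft_force: [0.5, 0.2, 0.4]
gripper_width: 0.6
grasp_force: 0.0
```

Run:
```python
from h import *
t=vision.grab_frame("top");s=vision.grab_frame("side")
rt=[b for b in blobs(t,"red",(212,160,250,215),30)];rs=[b for b in blobs(s,"red",(222,165,275,225),30)];print(rt,rs)
for c in("red","yellow","green"): print(c,[x for b,x in blobs(t,c,(130,165,213,200),40,s=60,v=40)])
o=blobs(t,"orange",(112,212,132,230),3,s=200);print("crank",o)
# needle: dark pixels within dial
g=cv2.cvtColor(t,cv2.COLOR_RGB2GRAY).astype(int)
print(g[214:238,172:200])
cv2.imwrite("pics/t10.png",t[:,:,::-1]);cv2.imwrite("pics/s10.png",s[:,:,::-1])
```

```text
[([215, 168, 25, 34, 256], array([223.91, 190.76]))] [([222, 184, 24, 16, 229], array([231.67, 191.93]))]
red [array([198.02, 179.09]), array([198.51, 191.11])]
yellow [array([173.01, 179.51]), array([172.95, 191.12])]
green [array([147.44, 179.55]), array([148.09, 191.77])]
crank []
[[186 174 187 214 233 241 241 243 240 240 239 239 241 239 239 241 241 239
  238 242 242 239 231 204 178 172 187 193]
 [165 162 189 221 236 241 242 239 240 240 239 241 240 239 237 239 240 242
  241 240 240 240 239 229 198 166 172 185]
 [159 163 170 193 221 236 241 240 241 239 240 240 239 240 240 240 239 240
  240 240 239 243 242 238 225 178 157 179]
 [152 151 143 149 189 227 239 241 240 240 239 240 241 240 239 240 240 240
  240 239 239 241 239 241 235 209 159 170]
 [146 131 120 126 164 215 237 241 240 241 239 240 240 239 238 23
[... 1576 characters left out ...]
157 157 152 145 121 121 159 217 240 242 240 241 240 240 240 241 241 240
  239 240 241 242 239 237 223 174 162 176]
 [160 151 155 153 146 141 169 214 237 241 240 241 239 239 239 240 241 241
  240 241 241 242 241 230 195 162 157 175]
 [177 160 154 165 157 157 181 224 240 239 239 238 240 242 241 238 241 241
  239 239 242 240 231 198 164 160 155 150]
 [184 171 165 162 161 167 202 234 241 242 241 242 241 239 241 240 242 239
  241 241 235 227 197 166 153 146 141 130]
 [194 183 170 161 162 179 213 235 239 243 242 241 241 240 242 240 241 240
  239 231 211 183 162 150 141 141 134 124]
 [198 193 187 175 165 167 190 216 225 235 237 236 239 237 236 239 235 230
  216 195 168 152 150 143 137 128 123 124]]
```

Scaled: 0.06 m is 0.96, 0.01 m is 0.16.

Request:
shift_gripper(increments={"moves":[[0, 0, 0, 0.96, 0, 0, 0.6], [0, 0, 0, 0.96, 0, 0, 0.6], [0, 0, 0, 0.96, 0, 0, 0.6], [0, 0, 0, 0.96, 0, 0, 0.6], [0, 0, 0, 0.96, 0, 0, 0.6], [0, 0, 0, 0.96, 0.16, 0, 0.6], [0, 0, 0, 0.96, 0.16, 0, 0.6], [0, 0, 0, 0.96, 0.16, 0, 0.6]]}, force=60)

```text
time: 39.17
tcp_pos: [0.4368, 0.2478, 0.189]
eef_rot: [-2.202, -2.239, -0.0]
ft_force: [1.1, -0.8, 0.5]
gripper_width: 0.6
grasp_force: 0.0
```

Request:
shift_gripper(increments={"moves":[[0, 0, 0, 0.48, 0.08, 0, 0.6], [0, 0, 0, 0, 0, 0, 0.6], [0, 0, 0, 0, 0, 0, 0.6]]})

```text
time: 39.55
tcp_pos: [0.442, 0.2736, 0.1889]
eef_rot: [-2.206, -2.236, 0.002]
ft_force: [0.6, -0.4, -0.4]
gripper_width: 0.602
grasp_force: 0.0
```

Run:
```python
from h import *
todo([.446,.2695,.056])
s=vision.grab_frame("side")
print("crank side",blobs(s,"orange",(140,160,162,190),3,s=170), proj("side",(.446,.27,.072)))
a=np.radians(73.7)-np.arange(0,17)*.28
P=.045*np.c_[np.cos(a),np.sin(a)];d=np.diff(P,axis=0)
M=R.from_rotvec(robot.sense()["eef_rot"]).as_matrix()
print((np.c_[d,np.zeros(16)]@M)[:,:2].round(4).tolist()); print((P+[.4335,.2270]).round(4).tolist())
```

```text
tool delta [-0.0041  0.0041  0.1329] tcp [0.442  0.2736 0.1889] yaxis [ 1.     0.013 -0.001]
crank side [([148, 167, 7, 16, 92], array([151.07, 174.58]))] (np.float64(151.31551160302604), np.float64(175.39427519197875))
[[-0.0053, 0.0114], [-0.0082, 0.0095], [-0.0105, 0.0068], [-0.012, 0.0036], [-0.0126, 0.0002], [-0.0121, -0.0033], [-0.0107, -0.0065], [-0.0085, -0.0092], [-0.0056, -0.0112], [-0.0023, -0.0123], [0.0012, -0.0125], [0.0046, -0.0117], [0.0076, -0.01], [0.0101, -0.0075], [0.0118, -0.0044], [0.0125, -0.001]]
[[0.4461, 0.2702], [0.4576, 0.265], [0.4671, 0.2569], [0.4741, 0.2464], [0.4779, 0.2344], [0.4782, 0.2219], [0.4751, 0.2097], [0.4687, 0.1989], [0.4595, 0.1903], [0.4484, 0.1845], [0.4361, 0.1821], [0.4236, 0.1831], [0.4118, 0.1876], [0.4018, 0.1951], [0.3942, 0.2051], [0.3897, 0.2168], [0.3886, 0.2293]]
```

Scaled: 0.05 m is 0.8, 0.03 m is 0.48.

Request:
shift_gripper(increments={"moves":[[0, 0, 0, -0.064, 0.064, 0.48, 0.6], [0, 0, 0, 0, 0, 0.8, 0.6], [0, 0, 0, 0, 0, 0.8, 0.6], [0, 0, 0, 0, 0, 0, 0.6], [0, 0, 0, 0, 0, 0, 0], [0, 0, 0, 0, 0, 0, 0], [0, 0, 0, 0, 0, 0, 0], [0, 0, 0, 0, 0, 0, 0]]}, force=60)

```text
time: 40.6
tcp_pos: [0.4462, 0.2704, 0.0614]
eef_rot: [-2.205, -2.233, 0.0]
ft_force: [-6.8, -1.1, 7.0]
gripper_width: 0.194
grasp_force: 58.3
```

```bash
python3 -c "
from h import *
todo([.446,.27,.058])"
```

```text
tool delta [-0.0004 -0.0002  0.0034] tcp [0.4462 0.2704 0.0614] yaxis [ 1.     0.012 -0.003]
```

Holding the crank. I wind the first 8 steps and measure as I go.

Scaled: -0.012 m is -0.192, 0.0114 m is 0.1824.

Request:
shift_gripper(increments={"moves":[[0, 0, 0, -0.0848, 0.1824, 0, 0], [0, 0, 0, -0.1312, 0.152, 0, 0], [0, 0, 0, -0.168, 0.1088, 0, 0], [0, 0, 0, -0.192, 0.0576, 0, 0], [0, 0, 0, 0, 0, 0, 0]]}, force=80)

```text
time: 41.22
tcp_pos: [0.4759, 0.2355, 0.0613]
eef_rot: [-2.202, -2.23, 0.004]
ft_force: [-9.2, 0.6, 11.1]
gripper_width: 0.19
grasp_force: 77.9
```

Request:
shift_gripper(increments={"moves":[[0, 0, 0, -0.2016, 0.0032, 0, 0], [0, 0, 0, -0.1936, -0.0528, 0, 0], [0, 0, 0, -0.1712, -0.104, 0, 0], [0, 0, 0, -0.136, -0.1472, 0, 0], [0, 0, 0, 0, 0, 0, 0]]})

```text
time: 41.85
tcp_pos: [0.4613, 0.194, 0.0615]
eef_rot: [-2.204, -2.234, -0.01]
ft_force: [-1.9, 5.0, -0.0]
gripper_width: 0.189
grasp_force: 79.3
```

Scaled: -0.0125 m is -0.2, -0.0123 m is -0.1968.

Request:
shift_gripper(increments={"moves":[[0, 0, 0, -0.0896, -0.1792, 0, 0], [0, 0, 0, -0.0368, -0.1968, 0, 0], [0, 0, 0, 0.0192, -0.2, 0, 0], [0, 0, 0, 0.0736, -0.1872, 0, 0], [0, 0, 0, 0, 0, 0, 0]]})

```text
time: 42.48
tcp_pos: [0.4156, 0.1857, 0.0615]
eef_rot: [2.207, 2.231, 0.007]
ft_force: [2.5, -6.2, 1.8]
gripper_width: 0.187
grasp_force: 80.6
```

Request:
shift_gripper(increments={"moves":[[0, 0, 0, 0.1216, -0.16, 0, 0], [0, 0, 0, 0.1616, -0.12, 0, 0], [0, 0, 0, 0.1888, -0.0704, 0, 0], [0, 0, 0, 0, 0, 0, 0], [0, 0, 0, 0, 0, 0, 0]]})

```text
time: 43.1
tcp_pos: [0.3888, 0.2136, 0.0612]
eef_rot: [-2.207, -2.231, 0.009]
ft_force: [-9.2, -9.6, 21.1]
gripper_width: 0.187
grasp_force: 82.6
```

Create gauge.py:
```python
from h import *
t=vision.grab_frame("top");g=cv2.cvtColor(t,cv2.COLOR_RGB2GRAY)
best=[]
for a in np.radians(np.arange(70,165,1)):
    # world angle a from +x ccw: image up=+x, left=+y
    r=np.arange(3,10,.5);u=184.4-r*np.sin(a);v=223.9-r*np.cos(a)
    best.append(cv2.remap(g,u.astype(np.float32)[None],v.astype(np.float32)[None],1).mean())
b=np.array(best);i=b.argmin();A=70+i-.8;print("needle deg",A,"dark",b[i].round(),"g",1-(A-93)/57.3,np.sort(b)[:3].round())
p=robot.sense()["tcp_pos"];print(p,"crank angle",np.degrees(np.arctan2(p[1]-.227,p[0]-.4335)))
```

```bash
python3 gauge.py
```

```text
needle deg 97.2 dark 158.0 g 0.9267015706806282 [158. 159. 160.]
[0.38883673 0.21364351 0.06123292] crank angle -163.35078214864845
```

Scaled: 0.0125 m is 0.2, -0.001 m is -0.016.

Request:
shift_gripper(increments={"moves":[[0, 0, 0, 0.2, -0.016, 0, 0], [0, 0, 0, 0, 0, 0, 0], [0, 0, 0, 0, 0, 0, 0]]})

```text
time: 43.52
tcp_pos: [0.3865, 0.2272, 0.0612]
eef_rot: [-2.205, -2.23, 0.01]
ft_force: [-11.4, -7.6, 23.4]
gripper_width: 0.189
grasp_force: 82.8
```

```bash
python3 gauge.py
```

```text
needle deg 90.2 dark 164.0 g 1.0488656195462478 [164. 165. 166.]
[0.38654965 0.2271792  0.06122598] crank angle 179.78132026227397
```

Request:
shift_gripper(increments={"moves":[[0, 0, 0, 0, 0, 0, 0.6], [0, 0, 0, 0, 0, 0, 0.6], [0, 0, 0, 0, 0, 0, 0.6], [0, 0, 0, 0, 0, -0.48, 0.6], [0, 0, 0, 0, 0, -0.8, 0.6], [0, 0, 0, 0, 0, -0.8, 0.6], [0, 0, 0, 0, 0, 0, 0.6]]})

```text
time: 44.45
tcp_pos: [0.3923, 0.2311, 0.1928]
eef_rot: [-2.207, -2.234, -0.014]
ft_force: [0.6, -0.4, 0.2]
gripper_width: 0.6
grasp_force: 0.0
```

```bash
python3 gauge.py
```

```text
needle deg 91.2 dark 160.0 g 1.031413612565445 [160. 160. 161.]
[0.3906628  0.23025828 0.19075496] crank angle 175.65034903670227
```

Request:
shift_gripper(increments={"moves":[[0, 0, 0, -0.8, 0, 0, 0.6], [0, 0, 0, -0.96, 0, 0, 0.6], [0, 0, 0, -0.96, 0, 0, 0.6], [0, 0, 0, -0.96, 0, 0, 0.6], [0, 0, 0, -0.96, 0, 0, 0.6], [0, 0, 0, -0.96, 0, 0, 0.6], [0, 0, 0, 0, 0, 0, 0.6], [0, 0, 0, 0, 0, 0, 0.6]]})

```text
time: 45.5
tcp_pos: [0.3932, -0.1201, 0.1887]
eef_rot: [-2.207, -2.234, 0.001]
ft_force: [-0.6, 1.0, -0.4]
gripper_width: 0.598
grasp_force: 0.0
```

```bash
python3 gauge.py;python3 - <<'E'
from h import *
t=vision.grab_frame("top");s=vision.grab_frame("side")
print(blobs(t,"red",(212,160,250,215),30),blobs(s,"red",(215,165,275,225),30))
for c in("red","yellow","green"): print(c,[x for b,x in blobs(t,c,(130,165,213,200),40,s=60,v=40)])
E
```

```text
needle deg 90.2 dark 160.0 g 1.0488656195462478 [160. 161. 162.]
[ 0.39338967 -0.11960907  0.18876855] crank angle -96.60102562191153
[([215, 168, 25, 34, 259], array([223.54, 190.79]))] [([218, 183, 34, 17, 271], array([231.99, 191.84]))]
red [array([197.95, 179.08]), array([198.44, 191.15])]
yellow [array([173.  , 179.51]), array([173.06, 191.15])]
green [array([147.41, 179.53]), array([148.08, 191.78])]
```

```bash
python3 -c "
from workcell import robot, vision, job_done
print(job_done())"
```

```text
the job is handed in; nothing more can be done
None
```

I handed the job in at about 45 s of the 210 s: red, yellow and green jars stand in pockets 1–3, pocket 4 is empty because there was no blue jar, the clamp is shut to its stop, and the needle reads about 1.04, inside the green band; the verdict was not shown.

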